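# Strip the drive shaft for inspection

### The arm

A 6-joint arm with a two-finger parallel gripper is mounted at the origin on the work surface; the furniture and walls round the work are solid. World frame = base frame: x ahead of the robot, y to its left, z up, the work surface at z = 0. Lengths are in mm, angles in rad, forces in N, time in s.
With the tool pointing down it reaches from about 350 to 775 mm from the base axis. Payload 7.3 kg.
Tool frame: the origin (TCP) lies midway between the tips of the shut fingers; the grasp point (between the pads) lies 19 mm behind it (bot.grip_depth is the distance from the TCP to the grasp point, in mm); z points along the fingers, x is the direction in which the jaws open and shut, and the axes are right-handed (so a half turn about z gives the same grasp; the last joint's range is limited). The gripper opens to 92 mm and grips with 3 to 60 N. Pads are 19 mm wide; open, the fingers measure 130 mm over their backs; the gripper's body (75 mm by 190 mm) begins 47 mm behind the grasp point.
Start: joints at [-1.495, 0.342, 1.524, -0, 1.275, -0.146], TCP at [115.514, -512.154, 226.741] pointing down, gripper open.
Joint ranges: [-2.53, 2.53], [-0.77, 2.02], [0.04, 2.7], [-1, 4.14], [0.28, 2.66], [-3.11, 3.11]. Speed limits (rad/s): [2.57, 2.57, 3.14, 3.14, 3.14, 3.14].

### API

Orientations are given as [roll, pitch, yaw] about the fixed x, y, z axes, in that order (R = Rz(yaw) Ry(pitch) Rx(roll)).
In Python, from plant import bot gives the robot as it stands. The module is installed in compiled form; this text tells all that it offers.
- The arm moves only by the shell command python3 -m inch 'ROWS'. ROWS is JSON, a list that holds one entry, the list of rows, each a list of 7 numbers: the shift along the tool's x, y, z each as a share of 0.2 m, from -1 to 1, then the turn, a rotation vector about the tool's x, y, z each as a share of 45 degrees, from -1 to 1, then the closure, from -1 (fully open) to 1 (shut), so that 0 is half open. A call has exactly 10 rows; each row is the pose to reach, as a shift and turn from the pose commanded when the call began, along the tool's axes at that moment; what a row does not reach only later rows make up. A row lasts 1/8 s, in which the tool goes at most 62.5 mm and 10.7 degrees, less where a joint would pass 70% of its speed; a pose out of reach is approached as far as the arm can. A call with a number of a shift or a turn outside -1 to 1 is refused whole. A call with a gripper value outside its range is refused whole. The fingers move at their own pace and stop on an object; the grip force is fixed at half the most. Time passes only in rows, so rows that repeat a pose let the fingers close, or fill a call up. It gives the time, the measured TCP pose, the force and the opening at its end, in the units of the state.
- bot.get_obs(): the state, without advancing time (a new reading comes with each control period).
- bot.capture(name): name is "scene" or "top"; returns the picture (420x560x3 uint8, red, green, blue); there is no depth.
- bot.camera_params(name): a dict with "fx", "fy", "cx", "cy" (pixels), "R" (3x3) and "t" (3): a world point X has camera coordinates R X + t. Camera axes: x right, y down, z forward; pixel columns grow to the right and rows downward; lengths in mm; the calibration is good to about 2 mm. A picture is of the moment at which its call begins. camera_params takes no time and is no camera call.
- bot.close_job(): hands the job in, once; it reports no verdict.
The state is a dict: "time": time; "joint_positions": joint angles; "dq": joint speeds; "tau": joint torques, N m; "tool_pos": TCP position; "tcp_rot": TCP orientation; "contact_force": force on the tool from outside, world axes, zero at the start; "moment": the same for the moment, N m; "grip_width": finger opening in mm.
Only numpy, scipy, OpenCV 4.12 (cv2) and the standard library are available. Lean on these libraries where they do the work, as an engineer would, in place of code of your own. Each camera call takes 0.05 s, during which the arm holds its last target.

### The job

Strip the three parts off the upright drive shaft, from the top down, and put each where it is checked next: the ball bearing flat down in the seat of the round flange housing, the gear over the plug of the checking arbor and down on its shoulder, and the V-belt pulley lying flat in the middle of the small surface plate. Set every part down rather than drop it.

Things in the scene. Friction and masses are not known exactly. Their poses are not given: they have to be found in the camera images.
- bearing_mid (a point): Ball bearing, bright steel rings with a black seal between them, outside diameter 42 mm, bore 20 mm, 20 mm high; loose, top part on the shaft at the start. The point is its centre, half-way up, on its axis; z is its axis, up. About 0.12 kg.
- gear_mid (a point): Steel spur gear with 23 teeth, 50 mm over the tooth tips, bore 26 mm, 20 mm high; loose, in the middle of the stack, under the bearing. The point is its centre, half-way up; z is its axis, up. About 0.2 kg. Grip it across the tooth tips.
- pulley_mid (a point): Aluminium V-belt pulley with one groove, outside diameter 58 mm, bore 30 mm, 22 mm high; loose, lowest on the shaft, under the gear. The point is its centre, half-way up; z is its axis, up. About 0.22 kg. Grip it across its outside diameter.
- stand: Fixed stripping stand: square black foot 66 x 66 x 14 mm, boss 40 mm across and 8 mm high (the pulley rests on it, 22 mm above the bench), stepped steel shaft upright in the middle, its top 97 mm above the bench. The parts slide on it with 2 mm of play all round and lie one on another; lift each straight up. Shaft 26, 22, 16 mm thick inside pulley, gear, bearing. Origin: middle of the underside; z up.
- housing_seat (a point): Fixed round flange bearing housing, face up, grey, 82 mm across, with a boss 68 mm across whose rim is 24 mm above the bench. In it is the bearing's seat: a round recess 47 mm wide with a 45 degree lead-in that widens to 57 mm at the rim, 8 mm deep, so that the seated bearing stands 12 mm above the rim. The point is the middle of the seat's floor, 16 mm above the bench; z up.
- arbor_seat (a point): Fixed checking arbor: round black foot 76 mm across, on it a bright steel shoulder 36 mm across, and an upright plug 18 mm thick with a tapered nose (6 mm across at its tip). The point is the middle of the shoulder's top face, 24 mm above the bench, on the plug's axis; the plug rises 36 mm above it, the last 14 mm of which taper. z up.
- plate_top (a point): Fixed small square cast-iron surface plate, 76 x 76 mm, with a flat bright top. The point is the middle of its top face, 30 mm above the bench; z up.
Not all that is in view belongs to the job. What is shaped like the part that bears bearing_mid but turquoise is not meant.

How it is judged:
By the outcome, as a careful person would: the job done as asked, in the order asked, and still so for the second after the job is handed in, with the robot touching nothing.
It also fails if it takes over 80 s, if anything falls off the work surface, if the arm or the gripper's body presses on something with over 40 N, if the wrist force passes 120 N, or if a joint passes its speed limit or range.

## Working session

There is one attempt and no reset: what is moved stays moved. The work goes in short steps, Python scripts to look and compute and a shell command to move; the robot and the scene stay as the last step left them, time stands still between calls to the robot, and variables do not carry over. Pictures are saved under pics/ and viewed, and the job is handed in when it is done.

```bash
mkdir -p pics
python3 - <<'E'
from plant import bot
import cv2
for n in("scene","top"):
    im=bot.capture(n); cv2.imwrite(f"pics/{n}0.png",cv2.cvtColor(im,cv2.COLOR_RGB2BGR))
    print(n,bot.camera_params(n))
print(bot.get_obs())
E
```

```text
scene {'fx': 523.8769527079495, 'fy': 523.8769527079495, 'cx': 279.94070338539603, 'cy': 201.392592025946, 'R': array([[ 0.49715198, -0.86754222, -0.01450576],
       [-0.48521781, -0.26412056, -0.83354904],
       [ 0.71930772,  0.42143901, -0.55225499]]), 't': array([-475.6988422 ,  144.13368479,  798.41721801])}
top {'fx': 463.85933676385633, 'fy': 463.85933676385633, 'cx': 277.07983544634, 'cy': 205.10842321427214, 'R': array([[-0.02271746, -0.99962601,  0.0152238 ],
       [-0.9853158 ,  0.0198095 , -0.16958876],
       [ 0.16922376, -0.01885288, -0.98539732]]), 't': array([-363.68529264,  380.31127474,  875.0739731 ])}
{'time': 0.1, 'joint_positions': array([-1.49499781e+00,  3.42634300e-01,  1.52489921e+00, -4.39365664e-05,
        1.27540202e+00, -1.46019451e-01]), 'dq': array([-2.15190394e-05, -1.76670654e-04, -2.85653118e-03,  2.55989481e-03,
        8.49911753e-04, -1.88640459e-03]), 'tau': array([ 1.63008372e-03, -4.32004058e+01, -2.44695014e+01,  7.19258236e-02,
        5.26417745e-02, -6.18128183e-05]), 'tool_pos': array([ 115.47313617, -511.7789042 ,  226.13196814]), 'tcp_rot': array([-3.14143883e+00,  1.33470406e-03, -1.34896544e+00]), 'contact_force': array([ 0.02621695,  0.15292903, -0.90455483]), 'moment': array([-0.00256043,  0.05486382,  0.03591093]), 'grip_width': 91.78803861181514}
```

View pics/scene0.png

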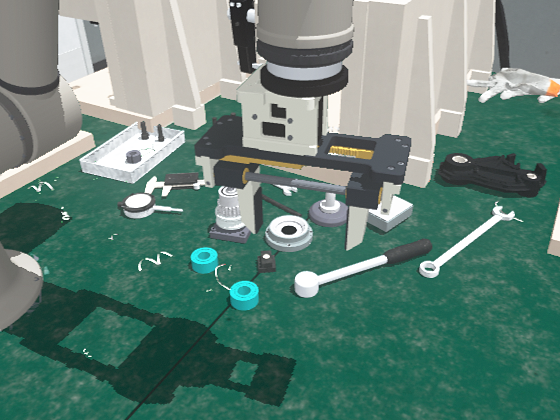

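View pics/top0.png

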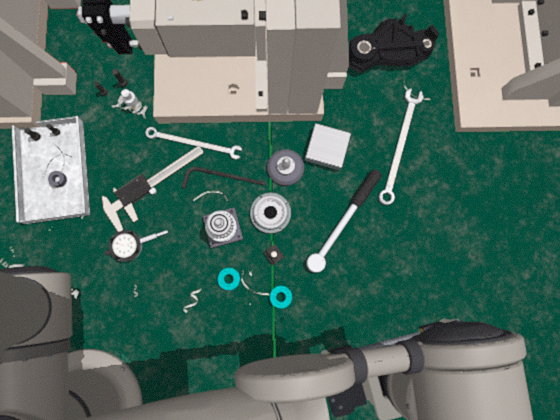

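Candidates for the bearing in the top view are the bright ring on the stand's shaft (≈221,223), turquoise rings at (229,279) and (281,297), and a dark ring in the tray at (57,180). By its description it is the one on the shaft; I'll check that in a crop.

Run:
```python
import cv2
im=cv2.imread("pics/top0.png")
cv2.imwrite("pics/top0c.png",cv2.resize(im[120:250,190:360],None,fx=4.6,fy=4.6,interpolation=cv2.INTER_CUBIC))
im=cv2.imread("pics/scene0.png")
cv2.imwrite("pics/scene0c.png",cv2.resize(im[165:285,190:420],None,fx=3.4,fy=3.4,interpolation=cv2.INTER_CUBIC))
```

```text
(no output)
```

View pics/top0c.png

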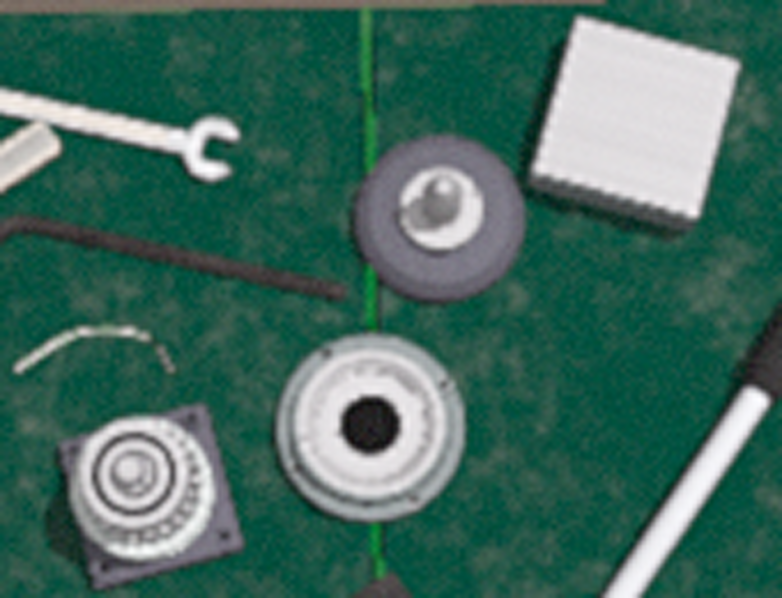

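View pics/scene0c.png

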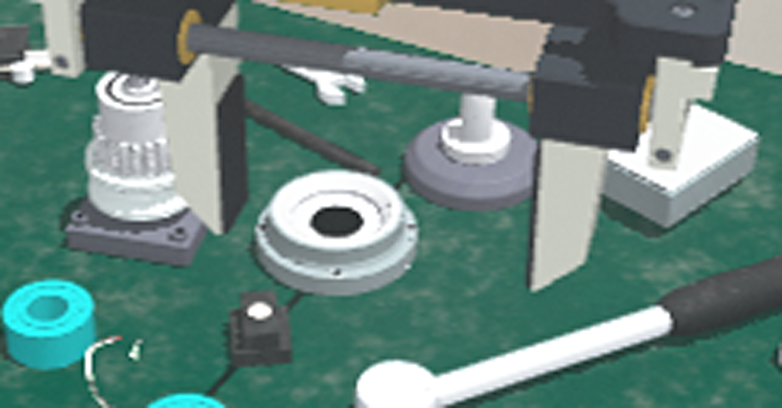

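The crop confirms it: the steel ring with a black seal, on top of the stack at crop (134,474). Next I'll localise the fixtures.

```bash
cat > h.py <<'E'
import numpy as np, cv2
from plant import bot
def proj(n,X):
    c=bot.camera_params(n); p=np.atleast_2d(X)@c['R'].T+c['t']
    return np.c_[c['fx']*p[:,0]/p[:,2]+c['cx'],c['fy']*p[:,1]/p[:,2]+c['cy']]
def back(n,u,v,z):
    c=bot.camera_params(n); d=c['R'].T@np.array([(u-c['cx'])/c['fx'],(v-c['cy'])/c['fy'],1]); o=-c['R'].T@c['t']
    return o+d*(z-o[2])/d[2]
def circ(x,y,z,r): 
    a=np.linspace(0,2*np.pi,73); return np.c_[x+r*np.cos(a),y+r*np.sin(a),0*a+z]
def crop(n,im,x0,y0,w,h,s,out,circles=()):
    k=cv2.resize(im[y0:y0+h,x0:x0+w],None,fx=s,fy=s,interpolation=cv2.INTER_CUBIC)
    for X,col in circles:
        q=(proj(n,X)+.5-[x0,y0])*s-.5
        cv2.polylines(k,[np.round(q*8).astype(np.int32)],False,col,1,cv2.LINE_AA,3)
    cv2.imwrite(out,k)
def grab(n): return cv2.cvtColor(bot.capture(n),cv2.COLOR_RGB2BGR)
E
python3 - <<'E'
from h import *
def b(u,v,z): return back("top",(u+.5)/4.6-.5+190,(v+.5)/4.6-.5+120,z)
f=lambda p:np.round(p[:2],1)
print("bearing",f(b(134,474,84)),"shafttop",f(b(130,471,97)))
foot=[b(*p,14) for p in((62,448),(205,405),(243,548),(97,588))]; print("foot",f(np.mean(foot,0)),[np.round(np.linalg.norm(foot[i]-foot[i-1]),1) for i in range(4)])
print("house",f(b(371.5,424,24)),"arb",f(b(442,208.5,24)))
pl=[b(*p,30) for p in((579,15),(741,62),(697,218),(530,178))];print("plate",f(np.mean(pl,0)),[np.round(np.linalg.norm(pl[i]-pl[i-1]),1) for i in range(4)])
for i in range(2): 
  d=pl[i+1]-pl[i];print(np.degrees(np.arctan2(d[1],d[0])))
d=foot[1]-foot[0];print(np.degrees(np.arctan2(d[1],d[0])))
S=np.mean([b(134,474,84),b(130,471,97),np.mean(foot,0)],0);H=b(371.5,424,24);A=b(442,208.5,24);P=np.mean(pl,0)
R=(0,0,255);Y=(0,255,255);M=(255,0,255)
C=[(circ(S[0],S[1],84,21),R),(circ(S[0],S[1],64,25),Y),(circ(S[0],S[1],44,29),M),(circ(H[0],H[1],24,34),R),(circ(H[0],H[1],24,28.5),Y),(circ(H[0],H[1],16,23.5),M),(circ(A[0],A[1],24,18),R),(circ(A[0],A[1],60,3),Y),(circ(A[0],A[1],0,38),M)]
print(S,H,A,P)
crop("top",cv2.imread("pics/top0.png"),190,120,170,130,4.6,"pics/ov1.png",C)
crop("scene",cv2.imread("pics/scene0.png"),190,165,230,120,3.4,"pics/ov2.png",C)
E
```

```text
bearing [ 333.5 -262.7] shafttop [ 332.9 -262.5]
foot [ 332.9 -262.8] [np.float64(62.9), np.float64(64.5), np.float64(64.8), np.float64(64.7)]
house [ 361.2 -358.4] arb [ 456.3 -391.2]
plate [ 494.2 -477.7] [np.float64(78.0), np.float64(74.5), np.float64(74.1), np.float64(74.9)]
-107.95011735643014
162.11535302427745
-74.11854012069382
[ 333.08838006 -262.68526611   65.        ] [ 361.21905619 -358.36106455   24.        ] [ 456.256415   -391.21684939   24.        ] [ 494.19669889 -477.71152067   30.        ]
```

View pics/ov1.png

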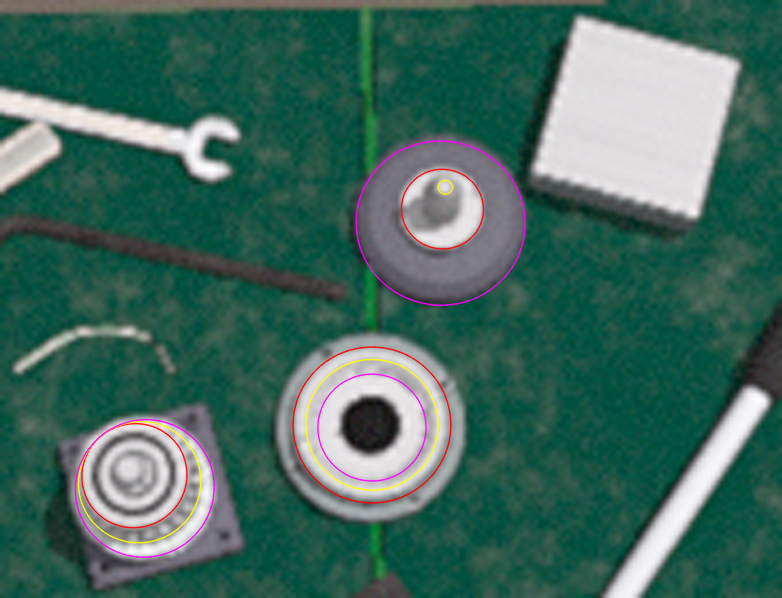

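View pics/ov2.png

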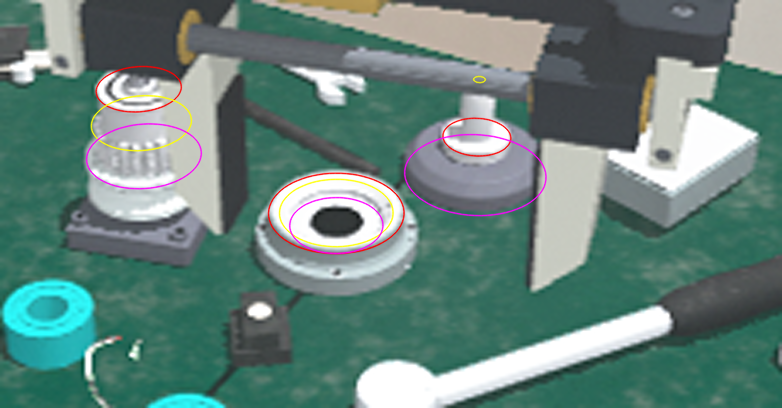

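Run:
```python
from h import *
for p in((410,186),(430,183),(463,137),(352,165),(200,130)): print("scene",p,back("scene",*p,0).round(),back("scene",*p,20).round())
for p in((155,122),(323,118),(345,85),(345,0),(265,110),(456,130)): print("top",p,back("top",*p,0).round(),back("top",*p,200).round())
im=cv2.imread("pics/scene0.png"); crop("scene",im,300,0,260,220,3,"pics/f.png")
```

```text
scene (410, 186) [ 626. -488.    0.] [ 594. -496.   20.]
scene (430, 183) [ 656. -520.    0.] [ 623. -526.   20.]
scene (463, 137) [ 893. -527.    0.] [ 851. -534.   20.]
scene (352, 165) [ 649. -353.    0.] [ 616. -366.   20.]
scene (200, 130) [633.  38.   0.] [601.  11.  20.]
top (155, 122) [ 560. -121.    0.] [ 487. -171.  200.]
top (323, 118) [ 563. -474.    0.] [ 489. -448.  200.]
top (345, 85) [ 636. -524.   -0.] [ 547. -487.  200.]
top (345, 0) [ 836. -533.    0.] [ 703. -495.  200.]
top (265, 110) [ 583. -352.    0.] [ 505. -352.  200.]
top (456, 130) [ 532. -754.    0.] [ 465. -668.  200.]
```

View pics/f.png

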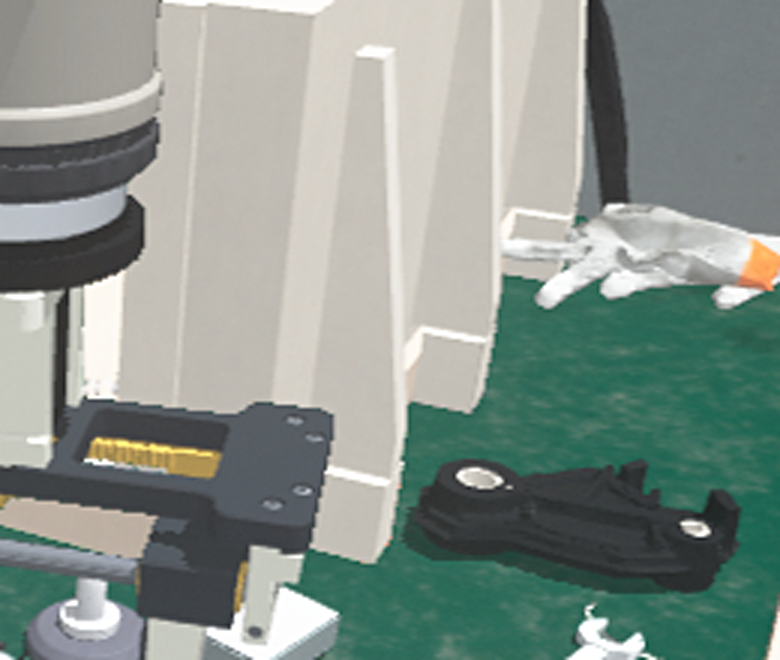

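```bash
cat >> h.py <<'E'
from scipy.spatial.transform import Rotation as Ro
def go(x,y,z,yawdeg=None,base=None):
    o=bot.get_obs(); p=np.array(o['tool_pos']); r=o['tcp_rot']; R=Ro.from_euler('xyz',r)
    d=R.inv().apply(np.array([x,y,z])-p)/200
    T=Ro.from_euler('xyz',[np.pi,0,np.radians(yawdeg) if yawdeg is not None else r[2]])
    w=np.degrees((R.inv()*T).as_rotvec())/45
    print("t",round(o['time'],2),"tcp",p.round(1),"rot",np.degrees(r).round(2),"F",o['contact_force'].round(1),"w",round(o['grip_width'],1),"| shift",d.round(4),"turn",w.round(4))
E
python3 -c "
from h import *
go(333,-263,200,-122.3)"
```

```text
t 0.1 tcp [ 115.5 -511.8  226.1] rot [-1.7999e+02  8.0000e-02 -7.7290e+01] F [ 0.   0.2 -0.9] w 91.8 | shift [-0.9739 -1.3346  0.1322] turn [5.0000e-04 1.7000e-03 1.0002e+00]
```

```bash
python3 -m inch '[[[-0.1,-0.15,0,0,0,0.15,-1],[-0.25,-0.35,0,0,0,0.35,-1],[-0.45,-0.6,0,0,0,0.55,-1],[-0.6,-0.85,0,0,0,0.75,-1],[-0.73,-1,0,0,0,0.9,-1],[-0.73,-1,0,0,0,1,-1],[-0.73,-1,0,0,0,1,-1],[-0.73,-1,0,0,0,1,-1],[-0.73,-1,0,0,0,1,-1],[-0.73,-1,0,0,0,1,-1]]]'; python3 -c "
from h import *
go(333,-263,150,-122.3)"
```

```text
time: 1.35
tool_pos: [278.2, -326.0, 226.6]
tcp_rot: [3.142, -0.0, -2.135]
contact_force: [-0.0, 0.1, 0.3]
grip_width: 91.7
t 1.35 tcp [ 278.2 -326.   226.6] rot [ 179.99   -0.   -122.31] F [-0.   0.1  0.3] w 91.7 | shift [-0.4127 -0.063   0.3832] turn [ 0.0001 -0.     -0.0003]
```

```bash
python3 -m inch '[[[-0.2,-0.03,0.1,0,0,0,-0.7],[-0.41,-0.063,0.2,0,0,0,-0.5],[-0.4127,-0.063,0.38,0,0,0,-0.3],[-0.4127,-0.063,0.38,0,0,0,-0.3],[-0.4127,-0.063,0.38,0,0,0,-0.3],[-0.4127,-0.063,0.38,0,0,0,-0.3],[-0.4127,-0.063,0.38,0,0,0,-0.3],[-0.4127,-0.063,0.38,0,0,0,-0.3],[-0.4127,-0.063,0.38,0,0,0,-0.3],[-0.4127,-0.063,0.38,0,0,0,-0.3]]]'
python3 - <<'E'
from h import *
go(333,-263,74,-122.3)
C=[(circ(333,-263,84,21),(0,0,255)),(circ(333,-263,97,8),(0,255,255))]
p=bot.get_obs()['tool_pos']; C.append((circ(p[0],p[1],p[2],2),(255,0,255)))
crop("top",grab("top"),150,140,160,140,4.2,"pics/t2.png",C)
crop("scene",grab("scene"),150,80,200,160,3.5,"pics/s2.png",C)
E
```

```text
time: 2.6
tool_pos: [333.2, -262.7, 150.8]
tcp_rot: [-3.142, -0.0, -2.134]
contact_force: [1.0, 0.2, 0.2]
grip_width: 59.9
t 2.6 tcp [ 333.2 -262.7  150.8] rot [-1.8000e+02 -1.0000e-02 -1.2229e+02] F [1.  0.2 0.2] w 59.9 | shift [1.800e-03 3.000e-04 3.838e-01] turn [-0.0001 -0.0001  0.0002]
```

View pics/t2.png

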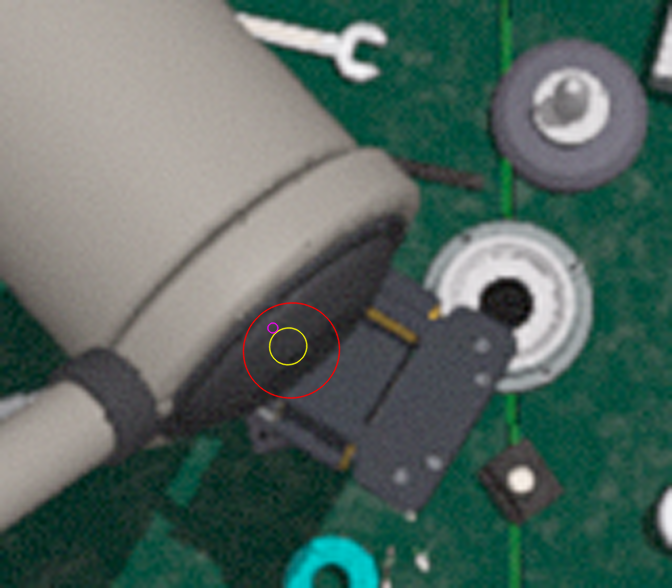

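View pics/s2.png

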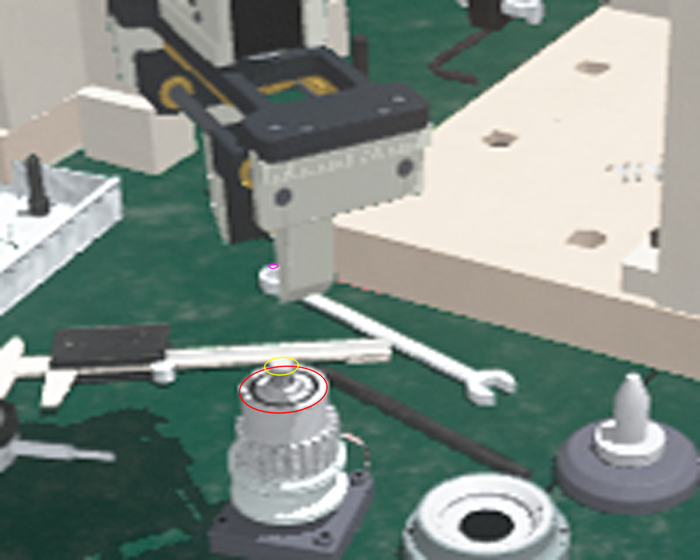

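The unobstructed scene view agrees: the bearing top is at crop (285,388) and the overlay lands on it. I'll descend and grip.

```bash
python3 -m inch '[[[0,0,0.15,0,0,0,-0.3],[0,0,0.28,0,0,0,-0.3],[0,0,0.35,0,0,0,-0.3],[0,0,0.38,0,0,0,-0.3],[0,0,0.383,0,0,0,-0.2],[0,0,0.383,0,0,0,-0.1],[0,0,0.383,0,0,0,0],[0,0,0.383,0,0,0,0.1],[0,0,0.383,0,0,0,0.3],[0,0,0.383,0,0,0,0.3]]]'
python3 - <<'E'
from h import *
go(333,-263,150)
crop("scene",grab("scene"),150,80,200,160,3.5,"pics/s3.png")
E
```

```text
time: 3.95
tool_pos: [333.9, -262.0, 74.5]
tcp_rot: [-3.141, 0.001, -2.135]
contact_force: [3.0, 4.8, 3.4]
grip_width: 41.1
t 3.95 tcp [ 333.9 -262.    74.5] rot [-1.7996e+02  8.0000e-02 -1.2233e+02] F [3.  4.8 3.4] w 41.1 | shift [ 0.0058  0.0008 -0.3774] turn [-0.0009  0.0017 -0.    ]
```

View pics/s3.png

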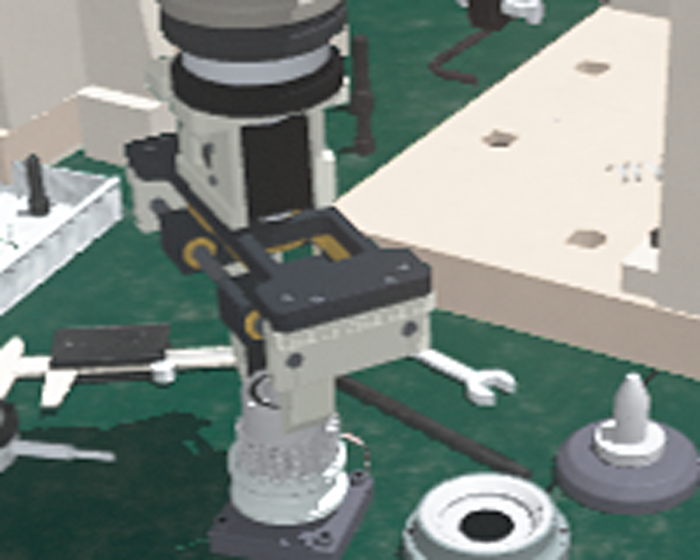

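```bash
python3 -m inch '[[[-0.004,0,0,0,0,0,0.3],[-0.008,0,0,0,0,0,0.3],[-0.012,0,0,0,0,0,0.3],[-0.012,0,0,0,0,0,0.3],[-0.012,0,0,0,0,0,0.3],[-0.012,0,0,0,0,0,0.3],[-0.012,0,0,0,0,0,0.3],[-0.012,0,0,0,0,0,0.3],[-0.012,0,0,0,0,0,0.3],[-0.012,0,0,0,0,0,0.3]]]'; python3 -c "
from h import *
go(333,-263,180)"
```

```text
time: 5.25
tool_pos: [334.6, -261.3, 74.4]
tcp_rot: [-3.141, -0.001, -2.134]
contact_force: [-1.9, -2.6, 6.3]
grip_width: 40.7
t 5.25 tcp [ 334.6 -261.3   74.4] rot [-1.7995e+02 -5.0000e-02 -1.2229e+02] F [-1.9 -2.6  6.3] w 40.7 | shift [ 0.0119  0.0017 -0.5281] turn [-0.0012 -0.0011  0.    ]
```

```bash
python3 -m inch '[[[0,0,-0.02,0,0,0,0.3],[0,0,-0.05,0,0,0,0.3],[0,0,-0.1,0,0,0,0.3],[0,0,-0.15,0,0,0,0.3],[0,0,-0.22,0,0,0,0.3],[0,0,-0.3,0,0,0,0.3],[0,0,-0.35,0,0,0,0.3],[0,0,-0.35,0,0,0,0.3],[0,0,-0.35,0,0,0,0.3],[0,0,-0.35,0,0,0,0.3]]]'
python3 - <<'E'
from h import *
go(361,-358,120)
crop("scene",grab("scene"),150,60,220,180,3.5,"pics/s4.png")
crop("top",grab("top"),150,100,200,150,3.5,"pics/t4.png")
E
```

```text
time: 6.5
tool_pos: [334.3, -260.4, 143.6]
tcp_rot: [3.14, 0.0, -2.134]
contact_force: [-0.1, 0.1, -1.0]
grip_width: 41.0
t 6.5 tcp [ 334.3 -260.4  143.6] rot [ 1.7994e+02  1.0000e-02 -1.2229e+02] F [-0.1  0.1 -1. ] w 41.0 | shift [ 0.3411 -0.3739  0.1175] turn [0.0014 0.0003 0.    ]
```

View pics/s4.png

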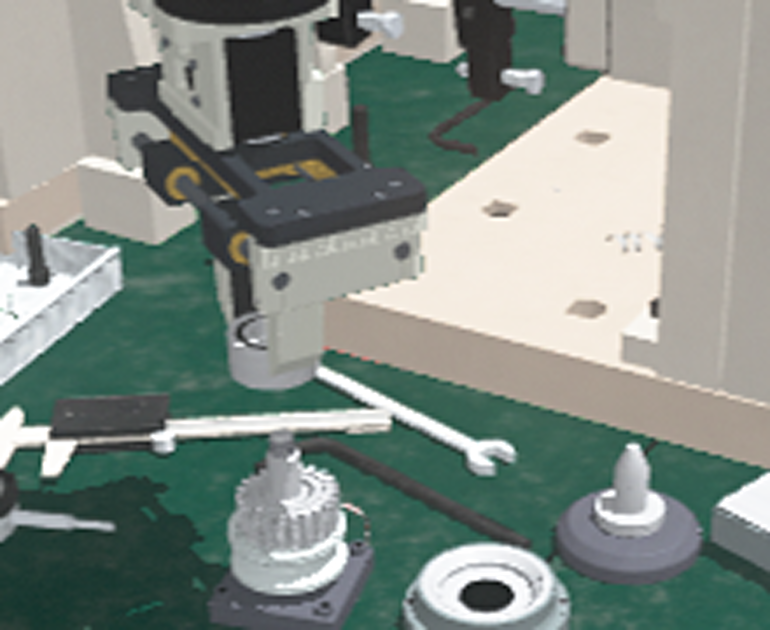

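View pics/t4.png

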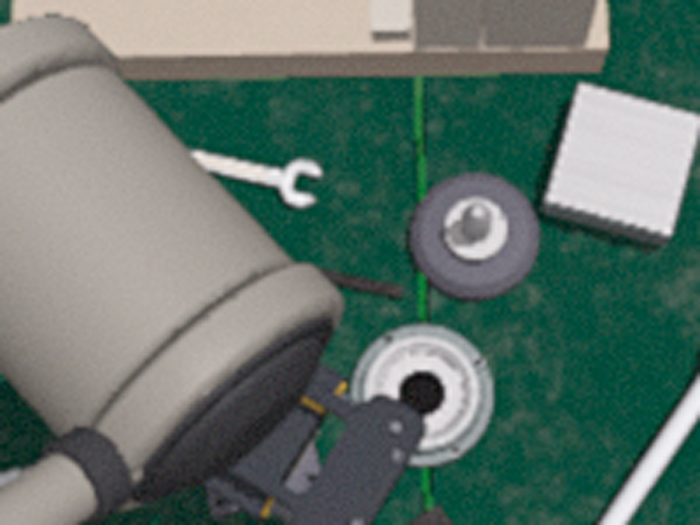

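```bash
python3 -m inch '[[[0.1,-0.11,0,0,0,0,0.3],[0.23,-0.25,0,0,0,0,0.3],[0.341,-0.374,0,0,0,0,0.3],[0.341,-0.374,0.1,0,0,0,0.3],[0.341,-0.374,0.25,0,0,0,0.3],[0.341,-0.374,0.37,0,0,0,0.3],[0.341,-0.374,0.41,0,0,0,0.3],[0.341,-0.374,0.41,0,0,0,0.3],[0.341,-0.374,0.41,0,0,0,0.3],[0.341,-0.374,0.41,0,0,0,0.3]]]'
python3 - <<'E'
from h import *
go(361,-358,27)
p=bot.get_obs()['tool_pos'];b=p[2]-10
C=[(circ(p[0],p[1],b+20,21),(0,0,255)),(circ(p[0],p[1],b,21),(0,255,255)),(circ(361,-358,24,34),(255,0,255)),(circ(361,-358,24,28.5),(255,0,255))]
im=grab("scene")
crop("scene",im,220,130,160,130,4.8,"pics/s5.png",C)
crop("scene",im,220,130,160,130,4.8,"pics/s5b.png")
crop("top",grab("top"),190,150,150,110,4.8,"pics/t5.png",C)
E
```

```text
time: 7.85
tool_pos: [361.7, -358.7, 63.0]
tcp_rot: [-3.14, -0.001, -2.134]
contact_force: [0.5, 0.0, -2.1]
grip_width: 41.1
t 7.85 tcp [ 361.7 -358.7   63. ] rot [-1.7991e+02 -4.0000e-02 -1.2229e+02] F [ 0.5  0.  -2.1] w 41.1 | shift [-0.0014  0.005   0.1799] turn [-0.002  -0.0009  0.    ]
```

View pics/s5.png

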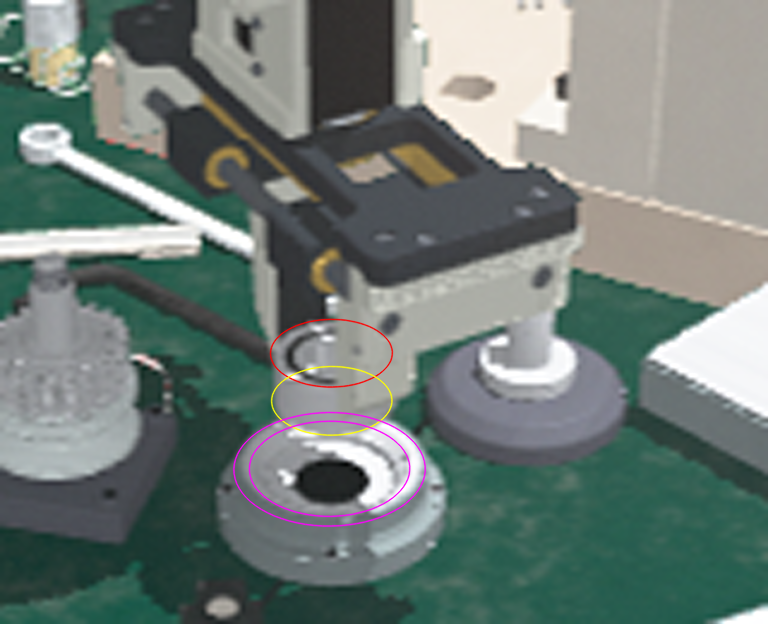

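View pics/s5b.png

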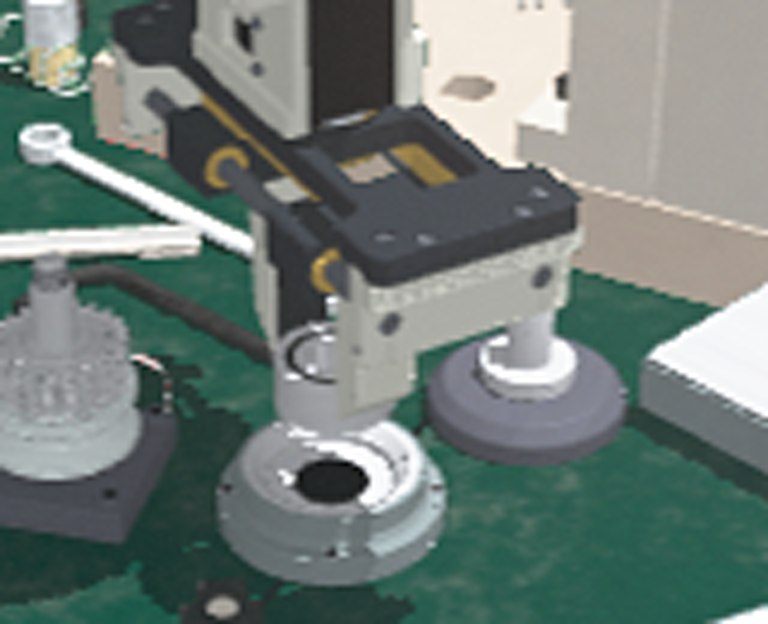

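View pics/t5.png

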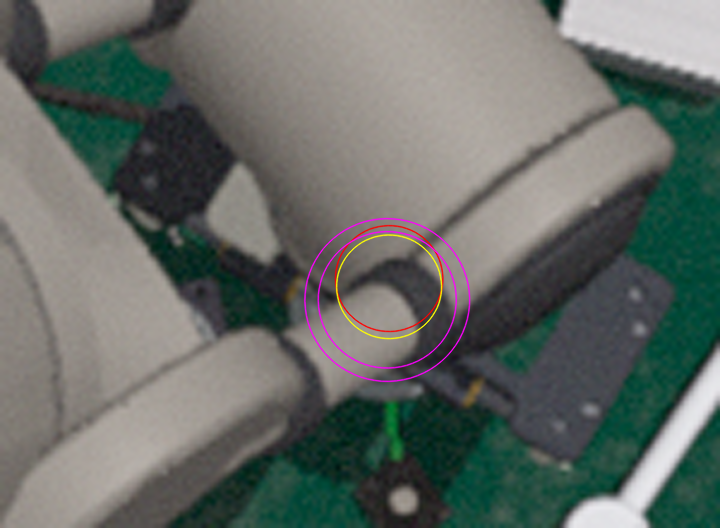

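Run:
```python
from h import *
print(back("scene",(333.5)/4.8-.5+220,481.5/4.8-.5+130,16).round(1), back("top",(371)/4.6-.5+190,425.5/4.6-.5+120,16).round(1))
print((proj("scene",circ(361,-358,16,23.5)).min(0)+.5-[220,130])*4.8,(proj("scene",circ(361,-358,24,34)).max(0)+.5-[220,130])*4.8,(proj("scene",circ(361,-358,0,41)).max(0)+.5-[220,130])*4.8,(proj("scene",circ(361,-358,0,41)).min(0)+.5-[220,130])*4.8)
# top0 fit of housing flange: measure by hough-ish threshold on black hole in both
for n,f,(u,v) in(("top","pics/top0.png",(270,212)),):
    g=cv2.imread(f).astype(int).sum(2)[v-9:v+10,u-9:u+10]; w=np.clip(200-g,0,None); yy,xx=np.mgrid[v-9:v+10,u-9:u+10]
    c=((w*xx).sum()/w.sum(),(w*yy).sum()/w.sum()); print(c,back(n,*c,16).round(1),back(n,*c,8).round(1))
g0=grab("scene").astype(int).sum(2); u,v=289,230
g=g0[v-8:v+9,u-12:u+13]; w=np.clip(200-g,0,None); yy,xx=np.mgrid[v-8:v+9,u-12:u+13]
c=((w*xx).sum()/w.sum(),(w*yy).sum()/w.sum()); print(c,back("scene",*c,16).round(1))
```

```text
[ 363.8 -358.    16. ] [ 362. -358.   16.]
[263.87401813 447.01485407] [425.20132434 526.0581083 ] [443.67113644 593.27656663] [216.28593887 454.28707519]
(np.float64(269.9665634110787), np.float64(211.87928206997086)) [ 362.3 -357.6   16. ] [ 363.6 -357.6    8. ]
(np.float64(288.5375530923029), np.float64(229.64000828757898)) [ 363.9 -357.1   16. ]
```

```bash
python3 -c "
from h import *
go(362.8,-357.6,33)"
```

```text
t 8.0 tcp [ 361.5 -358.5   62.6] rot [-1.7995e+02 -2.0000e-02 -1.2229e+02] F [-0.3 -0.2  0.1] w 41.0 | shift [-0.0073 -0.0031  0.1481] turn [-0.0012 -0.0005  0.    ]
```

```bash
python3 -m inch '[[[-0.007,-0.003,0.03,0,0,0,0.3],[-0.007,-0.003,0.06,0,0,0,0.3],[-0.007,-0.003,0.09,0,0,0,0.3],[-0.007,-0.003,0.11,0,0,0,0.3],[-0.007,-0.003,0.13,0,0,0,0.3],[-0.007,-0.003,0.14,0,0,0,0.3],[-0.007,-0.003,0.148,0,0,0,0.3],[-0.007,-0.003,0.148,0,0,0,0.3],[-0.007,-0.003,0.148,0,0,0,0.3],[-0.007,-0.003,0.148,0,0,0,0.3]]]'
python3 - <<'E'
from h import *
go(362.8,-357.6,27)
crop("scene",grab("scene"),220,130,160,130,4.8,"pics/s6.png")
E
```

```text
time: 9.25
tool_pos: [362.6, -357.5, 32.7]
tcp_rot: [-3.141, -0.0, -2.134]
contact_force: [-0.1, 0.4, -1.6]
grip_width: 40.8
t 9.25 tcp [ 362.6 -357.5   32.7] rot [-1.7998e+02 -1.0000e-02 -1.2230e+02] F [-0.1  0.4 -1.6] w 40.8 | shift [-0.0001 -0.001   0.0283] turn [-0.0004 -0.0002  0.    ]
```

View pics/s6.png

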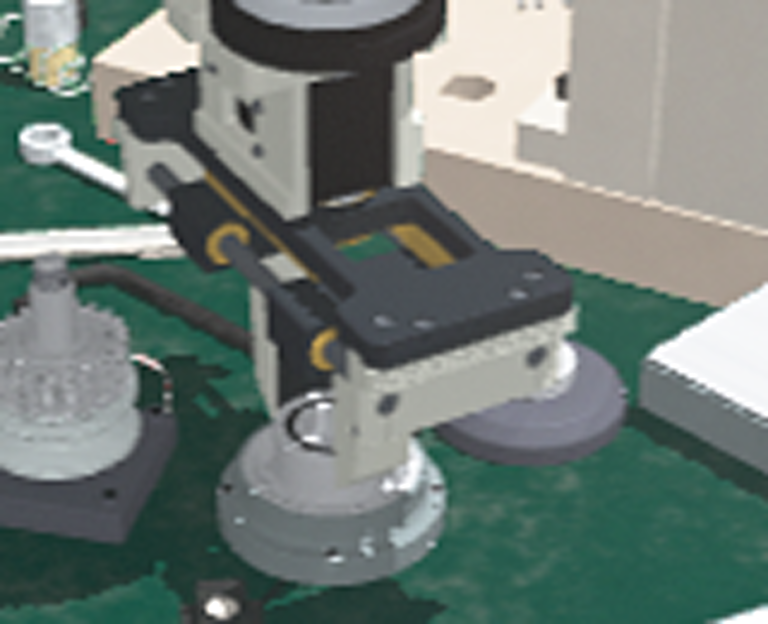

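```bash
python3 -m inch '[[[0,0,0.005,0,0,0,0.3],[0,0,0.01,0,0,0,0.3],[0,0,0.015,0,0,0,0.3],[0,0,0.02,0,0,0,0.3],[0,0,0.024,0,0,0,0.3],[0,0,0.027,0,0,0,0.3],[0,0,0.03,0,0,0,0.3],[0,0,0.03,0,0,0,0.3],[0,0,0.03,0,0,0,0.3],[0,0,0.03,0,0,0,0.3]]]'; python3 -c "
from h import *
go(362.8,-357.6,26.5)"
```

```text
time: 10.55
tool_pos: [362.6, -357.4, 26.7]
tcp_rot: [-3.141, -0.0, -2.134]
contact_force: [-0.7, 0.6, 2.2]
grip_width: 41.1
t 10.55 tcp [ 362.6 -357.4   26.7] rot [-1.7999e+02 -1.0000e-02 -1.2229e+02] F [-0.7  0.6  2.2] w 41.1 | shift [ 0.0002 -0.0011  0.001 ] turn [-0.0003 -0.0002  0.    ]
```

```bash
python3 -m inch '[[[0,0,0.002,0,0,0,0.3],[0,0,0.004,0,0,0,0.3],[0,0,0.004,0,0,0,0.3],[0,0,0.004,0,0,0,0.25],[0,0,0.004,0,0,0,0.15],[0,0,0.004,0,0,0,0.1],[0,0,0.004,0,0,0,0.05],[0,0,0.004,0,0,0,0],[0,0,0.004,0,0,0,-0.05],[0,0,0.004,0,0,0,-0.1]]]'; python3 -c "
from h import *
go(362.8,-357.6,120,-90)"
```

```text
time: 11.8
tool_pos: [362.6, -357.4, 25.5]
tcp_rot: [3.141, 0.0, -2.134]
contact_force: [1.1, 0.2, -0.2]
grip_width: 50.0
t 11.8 tcp [ 362.6 -357.4   25.5] rot [ 179.99    0.   -122.29] F [ 1.1  0.2 -0.2] w 50.0 | shift [ 2.000e-04 -1.500e-03 -4.723e-01] turn [ 2.000e-04  1.000e-04 -7.176e-01]
```

```bash
python3 -m inch '[[[0,0,0,0,0,0,-0.35],[0,0,-0.05,0,0,0,-0.35],[0,0,-0.15,0,0,0,-0.35],[0,0,-0.3,0,0,0,-0.35],[0,0,-0.5,0,0,0,-0.35],[0,0,-0.62,0,0,0,-0.35],[0,0,-0.62,0,0,-0.2,-0.35],[0,0,-0.62,0,0,-0.4,-0.35],[0,0,-0.62,0,0,-0.6,-0.35],[0,0,-0.62,0,0,-0.7176,-0.35]]]'
python3 - <<'E'
from h import *
go(334.2,-261.3,125,-90)
C=[(circ(334.2,-261.3,64,25),(0,0,255)),(circ(334.2,-261.3,97,8),(0,255,255)),(circ(362.8,-357.6,36,21),(255,0,255))]
im=grab("scene")
crop("scene",im,190,150,160,130,4.8,"pics/s7.png",C)
crop("scene",im,190,150,160,130,4.8,"pics/s7b.png")
E
```

```text
time: 13.05
tool_pos: [362.6, -357.4, 150.5]
tcp_rot: [-3.141, -0.001, -1.567]
contact_force: [0.7, 0.3, -0.2]
grip_width: 61.6
t 13.05 tcp [ 362.6 -357.4  150.5] rot [-1.7998e+02 -4.0000e-02 -8.9780e+01] F [ 0.7  0.3 -0.2] w 61.6 | shift [-0.4812  0.1401  0.127 ] turn [-0.0006 -0.0009  0.0048]
```

View pics/s7.png

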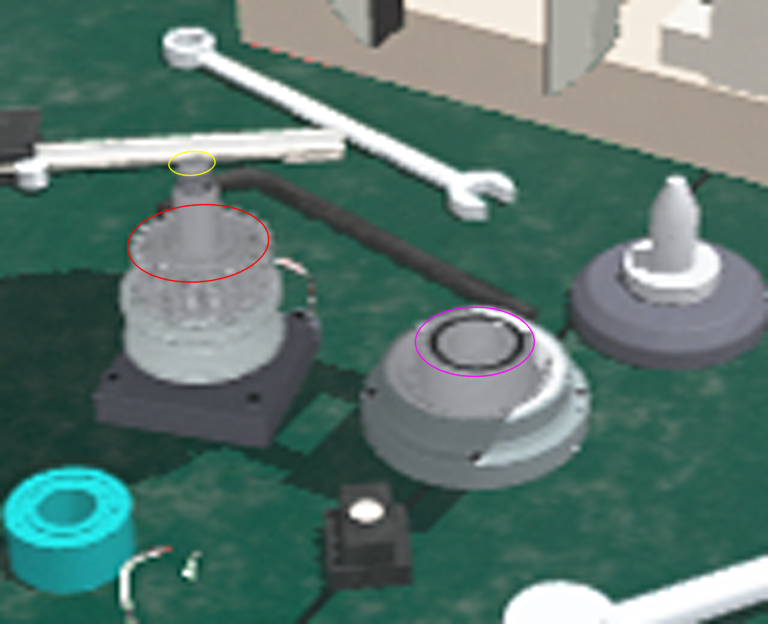

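View pics/s7b.png

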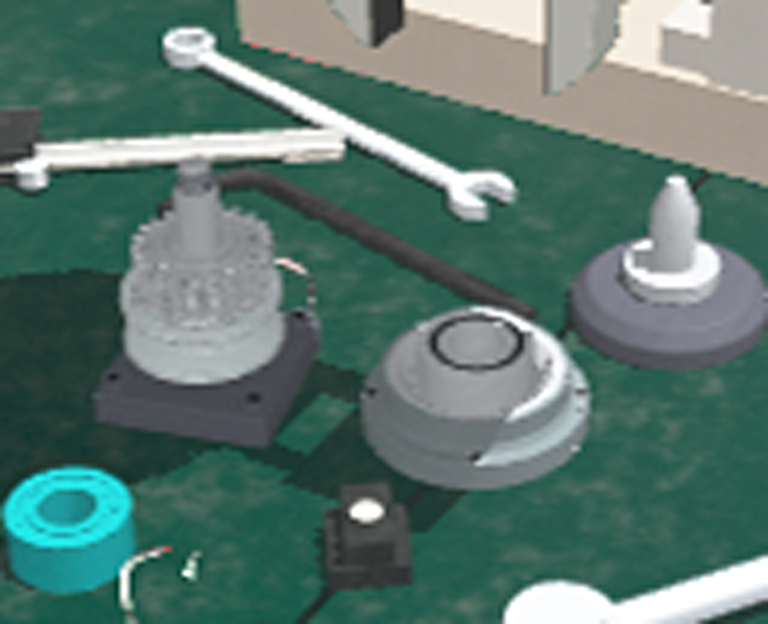

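Bearing sits flat in the seat: its top ring is level at crop (477,343), on the predicted circle. Next is the gear.

```bash
python3 -m inch '[[[-0.12,0.035,0,0,0,0,-0.35],[-0.3,0.085,0,0,0,0,-0.35],[-0.45,0.13,0,0,0,0,-0.35],[-0.478,0.14,0.05,0,0,0,-0.35],[-0.478,0.14,0.15,0,0,0,-0.35],[-0.478,0.14,0.27,0,0,0,-0.35],[-0.478,0.14,0.38,0,0,0,-0.35],[-0.478,0.14,0.43,0,0,0,-0.35],[-0.478,0.14,0.43,0,0,0,-0.35],[-0.478,0.14,0.43,0,0,0,-0.35]]]'
python3 - <<'E'
from h import *
go(334.5,-262,52)
crop("scene",grab("scene"),170,110,160,130,4.8,"pics/s8.png")
E
```

```text
time: 14.35
tool_pos: [335.0, -262.4, 64.3]
tcp_rot: [-3.141, -0.001, -1.571]
contact_force: [1.4, 0.3, 0.2]
grip_width: 61.8
t 14.35 tcp [ 335.  -262.4   64.3] rot [-1.7995e+02 -6.0000e-02 -9.0020e+01] F [1.4 0.3 0.2] w 61.8 | shift [-0.002   0.0024  0.0613] turn [-0.001  -0.0013  0.    ]
```

View pics/s8.png

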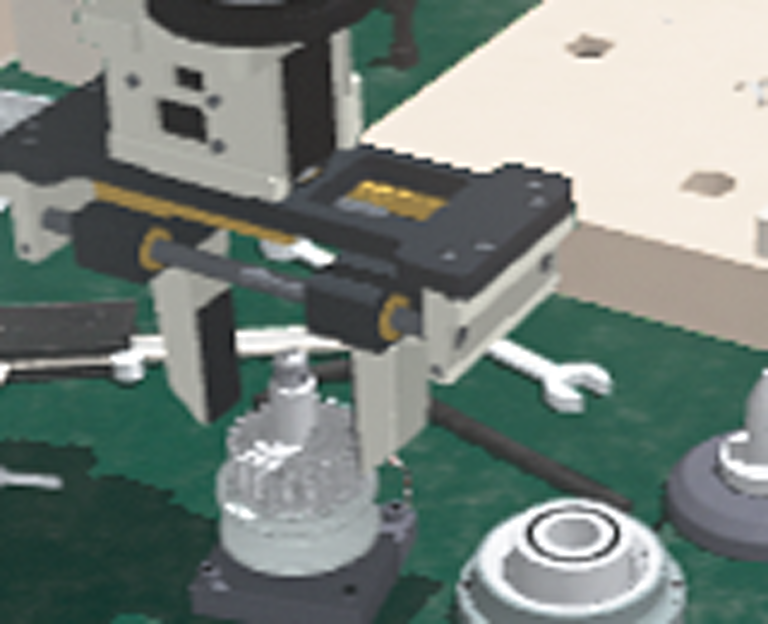

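```bash
python3 -m inch '[[[0,0,0.02,0,0,0,-0.35],[0,0,0.04,0,0,0,-0.35],[0,0,0.06,0,0,0,-0.35],[0,0,0.06,0,0,0,-0.3],[0,0,0.06,0,0,0,-0.2],[0,0,0.06,0,0,0,-0.15],[0,0,0.06,0,0,0,-0.1],[0,0,0.06,0,0,0,0],[0,0,0.06,0,0,0,0.1],[0,0,0.06,0,0,0,0.1]]]'; python3 -c "
from h import *
go(334.5,-262,140)"
```

```text
time: 15.65
tool_pos: [334.6, -261.7, 51.8]
tcp_rot: [-3.142, -0.0, -1.571]
contact_force: [0.2, 2.1, 1.3]
grip_width: 48.9
t 15.65 tcp [ 334.6 -261.7   51.8] rot [-180.   -0.  -90.] F [0.2 2.1 1.3] w 48.9 | shift [ 1.300e-03  4.000e-04 -4.411e-01] turn [-0. -0.  0.]
```

```bash
python3 -m inch '[[[0,0,-0.02,0,0,0,0.1],[0,0,-0.05,0,0,0,0.1],[0,0,-0.1,0,0,0,0.1],[0,0,-0.15,0,0,0,0.1],[0,0,-0.22,0,0,0,0.1],[0,0,-0.3,0,0,0,0.1],[0,0,-0.38,0,0,0,0.1],[0,0,-0.42,0,0,0,0.1],[0,0,-0.42,0,0,0,0.1],[0,0,-0.42,0,0,0,0.1]]]'
python3 - <<'E'
from h import *
go(457.5,-390.5,135)
im=grab("scene")
C=[(circ(457.5,-390.5,24,18),(0,0,255)),(circ(457.5,-390.5,60,3),(0,255,255)),(circ(457.5,-390.5,46,9),(0,255,255)),(circ(457.5,-390.5,0,38),(255,0,255))]
crop("scene",im,280,150,130,100,6,"pics/s9.png",C)
crop("scene",im,170,80,200,160,4,"pics/s9b.png")
crop("top",grab("top"),230,120,130,100,6,"pics/t9.png",C)
E
```

```text
time: 16.9
tool_pos: [334.3, -261.5, 135.3]
tcp_rot: [3.141, 0.001, -1.571]
contact_force: [0.4, -0.9, -3.4]
grip_width: 48.6
t 16.9 tcp [ 334.3 -261.5  135.3] rot [ 1.7997e+02  3.0000e-02 -9.0000e+01] F [ 0.4 -0.9 -3.4] w 48.6 | shift [ 0.6447 -0.6159  0.0009] turn [0.0007 0.0007 0.    ]
```

View pics/s9.png

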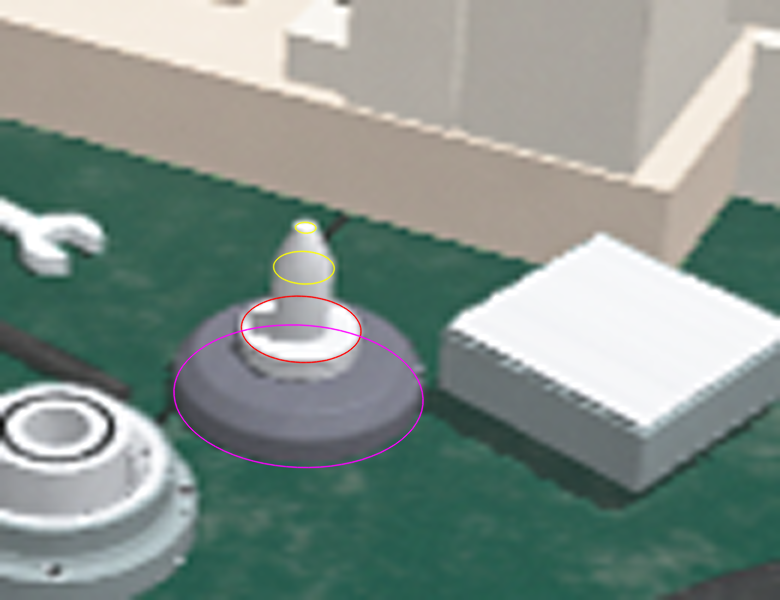

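View pics/s9b.png

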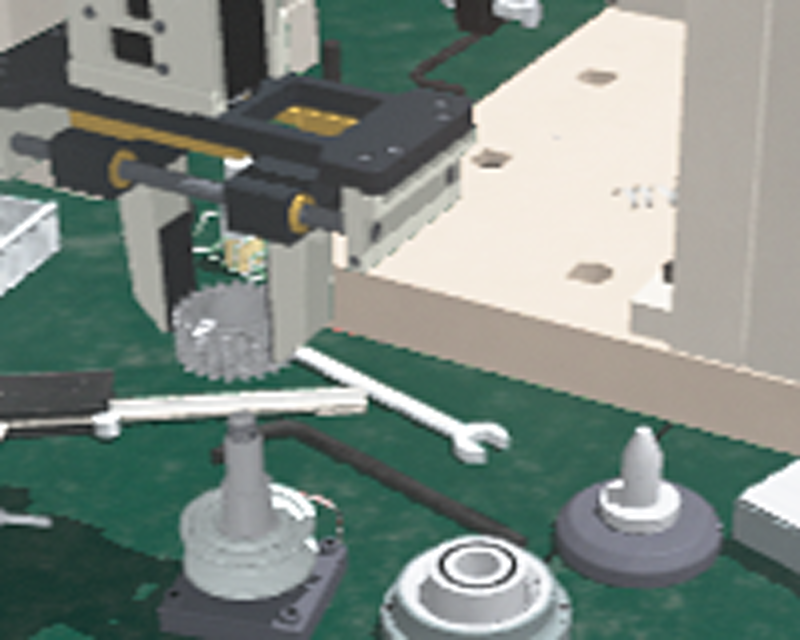

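View pics/t9.png

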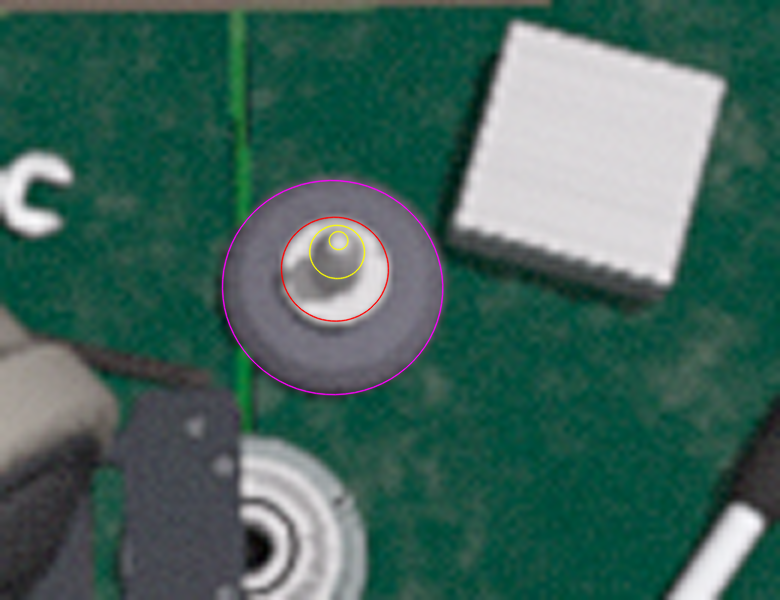

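```bash
python3 -m inch '[[[0.1,-0.1,0,0,0,0,0.1],[0.25,-0.24,0,0,0,0,0.1],[0.4,-0.385,0,0,0,0,0.1],[0.55,-0.525,0,0,0,0,0.1],[0.64,-0.61,0,0,0,0,0.1],[0.6447,-0.616,0.06,0,0,0,0.1],[0.6447,-0.616,0.15,0,0,0,0.1],[0.6447,-0.616,0.2,0,0,0,0.1],[0.6447,-0.616,0.22,0,0,0,0.1],[0.6447,-0.616,0.22,0,0,0,0.1]]]'
python3 - <<'E'
from h import *
go(457.5,-390.5,60)
p=bot.get_obs()['tool_pos']; b=p[2]-7.8
C=[(circ(p[0],p[1],b,25),(0,255,255)),(circ(p[0],p[1],b+20,25),(0,0,255)),(circ(p[0],p[1],b+20,13),(255,0,255))]
im=grab("scene")
crop("scene",im,270,100,140,120,5.5,"pics/s10.png",C)
E
```

```text
time: 18.25
tool_pos: [457.6, -390.6, 91.7]
tcp_rot: [3.141, 0.0, -1.571]
contact_force: [1.6, -0.2, -2.8]
grip_width: 48.9
t 18.25 tcp [ 457.6 -390.6   91.7] rot [179.99   0.   -90.  ] F [ 1.6 -0.2 -2.8] w 48.9 | shift [-0.0004  0.0006  0.1587] turn [0.0003 0.0001 0.    ]
```

View pics/s10.png

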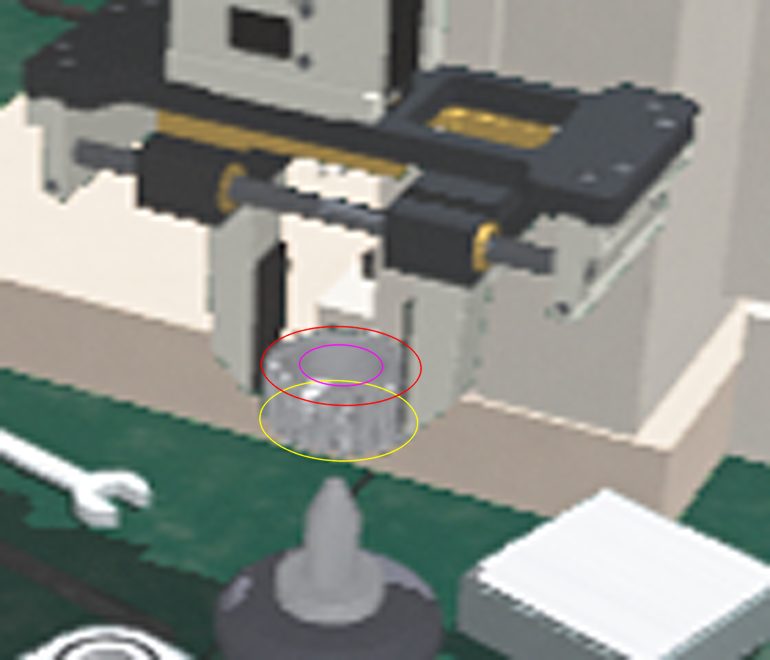

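```bash
python3 -m inch '[[[0,0,0.04,0,0,0,0.1],[0,0,0.08,0,0,0,0.1],[0,0,0.12,0,0,0,0.1],[0,0,0.16,0,0,0,0.1],[0,0,0.19,0,0,0,0.1],[0,0,0.22,0,0,0,0.1],[0,0,0.25,0,0,0,0.1],[0,0,0.27,0,0,0,0.1],[0,0,0.28,0,0,0,0.1],[0,0,0.28,0,0,0,0.1]]]'
python3 - <<'E'
from h import *
go(457.5,-390.5,31.8)
crop("scene",grab("scene"),270,100,140,120,5.5,"pics/s11.png")
E
```

```text
time: 19.55
tool_pos: [457.8, -390.7, 35.7]
tcp_rot: [3.142, -0.0, -1.571]
contact_force: [-0.5, 0.4, -1.3]
grip_width: 48.8
t 19.55 tcp [ 457.8 -390.7   35.7] rot [180.  -0. -90.] F [-0.5  0.4 -1.3] w 48.8 | shift [-0.0012  0.0014  0.0194] turn [ 0.0001 -0.     -0.    ]
```

View pics/s11.png

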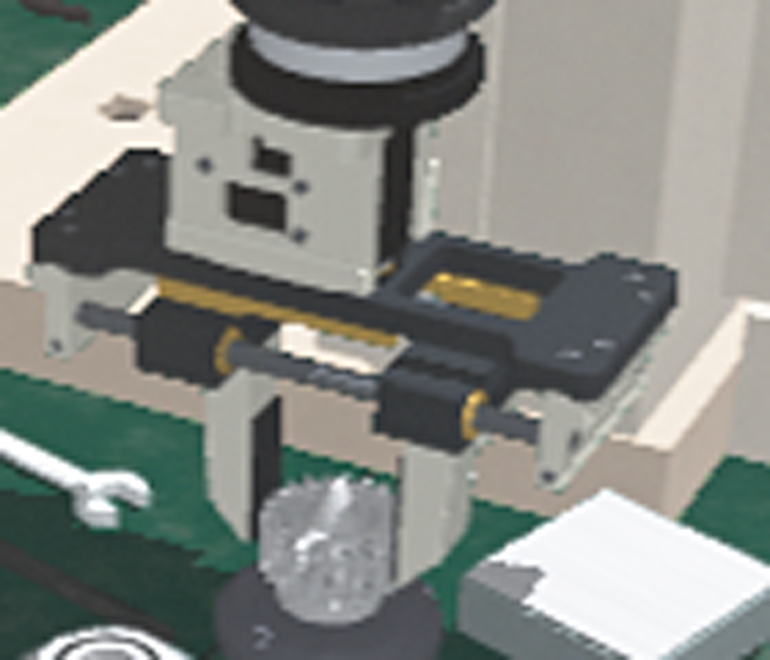

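```bash
python3 -m inch '[[[0,0,0.005,0,0,0,0.1],[0,0,0.01,0,0,0,0.1],[0,0,0.014,0,0,0,0.1],[0,0,0.017,0,0,0,0.1],[0,0,0.02,0,0,0,0.1],[0,0,0.022,0,0,0,0.1],[0,0,0.022,0,0,0,0.1],[0,0,0.022,0,0,0,0.1],[0,0,0.022,0,0,0,0.1],[0,0,0.022,0,0,0,0.1]]]'; python3 -c "
from h import *
go(457.5,-390.5,31)"
```

```text
time: 20.85
tool_pos: [457.8, -390.8, 31.8]
tcp_rot: [-3.141, -0.0, -1.571]
contact_force: [-1.7, 2.5, 5.9]
grip_width: 48.9
t 20.85 tcp [ 457.8 -390.8   31.8] rot [-1.7998e+02 -2.0000e-02 -9.0000e+01] F [-1.7  2.5  5.9] w 48.9 | shift [-0.0016  0.0017  0.004 ] turn [-0.0004 -0.0005  0.    ]
```

```bash
python3 -m inch '[[[0,0,0,0,0,0,0.05],[0,0,0,0,0,0,0],[0,0,0,0,0,0,-0.05],[0,0,0,0,0,0,-0.1],[0,0,0,0,0,0,-0.15],[0,0,0,0,0,0,-0.22],[0,0,0,0,0,0,-0.25],[0,0,-0.02,0,0,0,-0.25],[0,0,-0.08,0,0,0,-0.25],[0,0,-0.2,0,0,0,-0.25]]]'; python3 -c "
from h import *
go(457.5,-390.5,140)"
```

```text
time: 22.1
tool_pos: [457.4, -390.4, 71.7]
tcp_rot: [3.141, 0.001, -1.571]
contact_force: [-0.3, 0.5, -0.1]
grip_width: 57.2
t 22.1 tcp [ 457.4 -390.4   71.7] rot [ 1.7994e+02  6.0000e-02 -9.0000e+01] F [-0.3  0.5 -0.1] w 57.2 | shift [ 0.000e+00  1.000e-04 -3.415e-01] turn [0.0013 0.0013 0.    ]
```

```bash
python3 -m inch '[[[0,0,-0.15,0,0,0,-0.25],[0,0,-0.34,0,0,0,-0.4],[-0.12,0.11,-0.34,0,0,0,-0.6],[-0.3,0.28,-0.34,0,0,0,-0.6],[-0.48,0.46,-0.34,0,0,0,-0.6],[-0.6,0.58,-0.34,0,0,0,-0.6],[-0.642,0.615,-0.34,0,0,0,-0.6],[-0.642,0.615,-0.3,0,0,0,-0.6],[-0.642,0.615,-0.25,0,0,0,-0.6],[-0.642,0.615,-0.25,0,0,0,-0.6]]]'
python3 - <<'E'
from h import *
go(334.5,-262,36)
C=[(circ(334.5,-262,44,29),(0,0,255)),(circ(334.5,-262,97,8),(0,255,255))]
im=grab("scene")
crop("scene",im,180,130,200,130,4,"pics/s12.png",C)
E
```

```text
time: 23.35
tool_pos: [334.9, -262.5, 120.1]
tcp_rot: [3.14, 0.001, -1.571]
contact_force: [0.3, 1.2, -0.3]
grip_width: 73.6
t 23.35 tcp [ 334.9 -262.5  120.1] rot [ 1.7992e+02  8.0000e-02 -9.0010e+01] F [ 0.3  1.2 -0.3] w 73.6 | shift [-0.002   0.0013  0.4207] turn [0.0018 0.0019 0.    ]
```

View pics/s12.png

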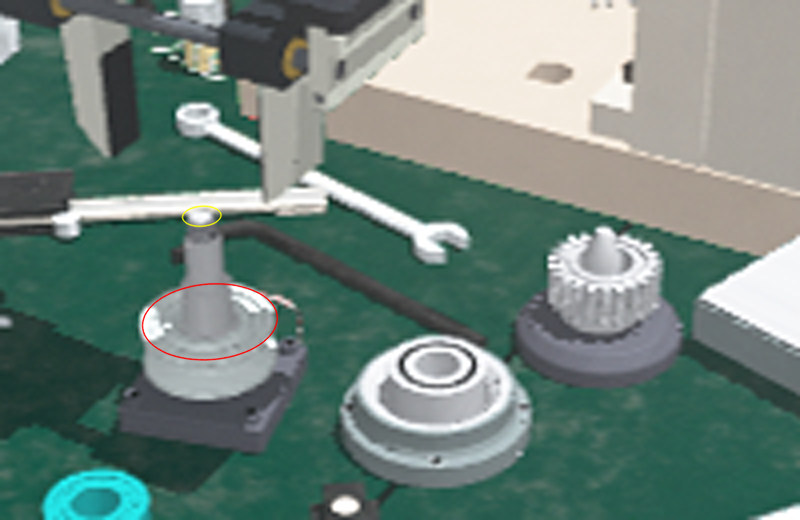

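```bash
python3 -m inch '[[[-0.002,0.001,0.1,0,0,0,-0.6],[-0.002,0.001,0.22,0,0,0,-0.6],[-0.002,0.001,0.32,0,0,0,-0.6],[-0.002,0.001,0.38,0,0,0,-0.6],[-0.002,0.001,0.41,0,0,0,-0.6],[-0.002,0.001,0.423,0,0,0,-0.5],[-0.002,0.001,0.423,0,0,0,-0.4],[-0.002,0.001,0.423,0,0,0,-0.3],[-0.002,0.001,0.423,0,0,0,-0.2],[-0.002,0.001,0.423,0,0,0,-0.1]]]'
python3 - <<'E'
from h import *
go(334.5,-262,135)
crop("scene",grab("scene"),180,110,160,130,4.8,"pics/s13.png")
E
```

```text
time: 24.65
tool_pos: [334.7, -261.9, 37.0]
tcp_rot: [-3.141, -0.0, -1.571]
contact_force: [0.5, 2.4, 3.9]
grip_width: 56.0
t 24.65 tcp [ 334.7 -261.9   37. ] rot [-1.7998e+02 -1.0000e-02 -9.0000e+01] F [0.5 2.4 3.9] w 56.0 | shift [ 0.0007  0.0006 -0.4899] turn [-0.0003 -0.0002  0.    ]
```

View pics/s13.png

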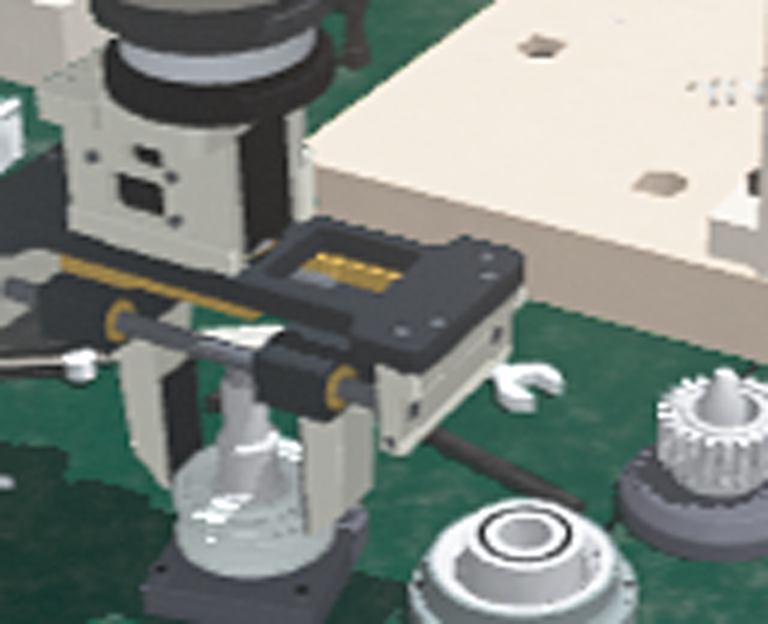

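```bash
python3 -m inch '[[[0,0,0,0,0,0,0],[0,0,-0.02,0,0,0,0],[0,0,-0.05,0,0,0,0],[0,0,-0.1,0,0,0,0],[0,0,-0.15,0,0,0,0],[0,0,-0.22,0,0,0,0],[0,0,-0.3,0,0,0,0],[0,0,-0.38,0,0,0,0],[0,0,-0.43,0,0,0,0],[0,0,-0.43,0,0,0,0]]]'
python3 - <<'E'
from h import *
go(494.2,-477.7,122)
p=bot.get_obs()['tool_pos']; b=p[2]-15
im=grab("scene")
C=[(circ(p[0],p[1],b,29),(0,255,255)),(circ(p[0],p[1],b+22,29),(0,0,255))]
crop("scene",im,180,60,160,130,4.8,"pics/s14.png",C)
def sq(x,y,z,a): 
    h=38*2**.5; t=np.radians(a+45+90*np.arange(5)); return np.c_[x+h*np.cos(t),y+h*np.sin(t),0*t+z]
C=[(sq(494.8,-477.4,30,-17.9),(0,0,255)),(circ(494.8,-477.4,30,1),(0,0,255))]
crop("scene",im,330,140,110,80,7,"pics/s14p.png",C)
crop("top",grab("top"),280,100,100,80,7,"pics/t14p.png",C)
E
```

```text
time: 25.95
tool_pos: [334.9, -262.3, 123.5]
tcp_rot: [-3.14, -0.001, -1.571]
contact_force: [0.1, 0.0, -1.7]
grip_width: 56.0
t 25.95 tcp [ 334.9 -262.3  123.5] rot [-1.7993e+02 -8.0000e-02 -9.0000e+01] F [ 0.1  0.  -1.7] w 56.0 | shift [ 1.0772 -0.7966  0.0097] turn [-0.0015 -0.0018  0.    ]
```

View pics/s14.png

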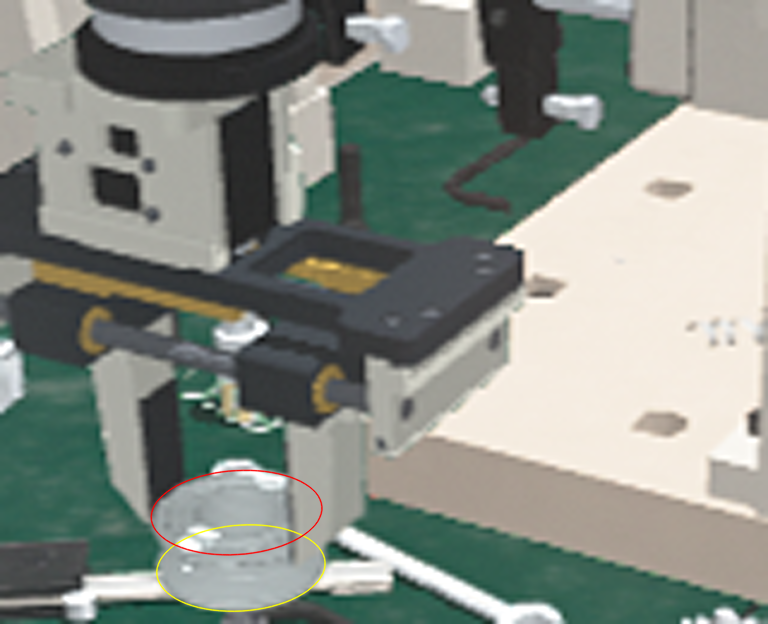

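View pics/s14p.png

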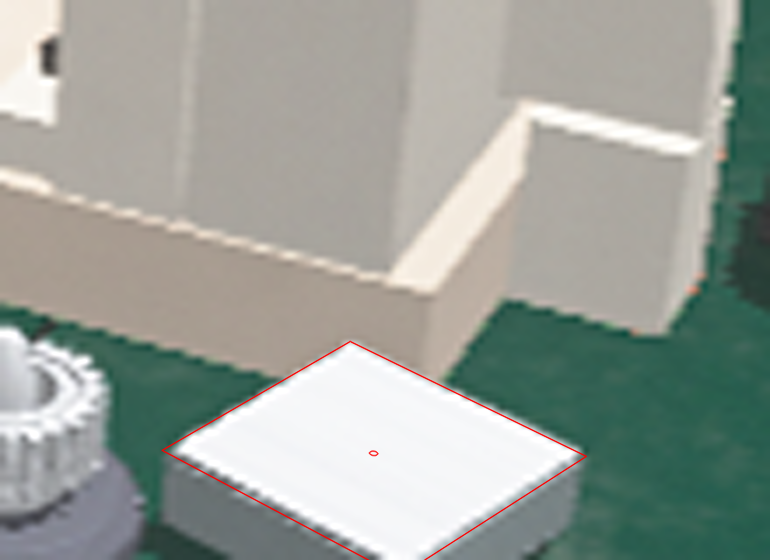

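View pics/t14p.png

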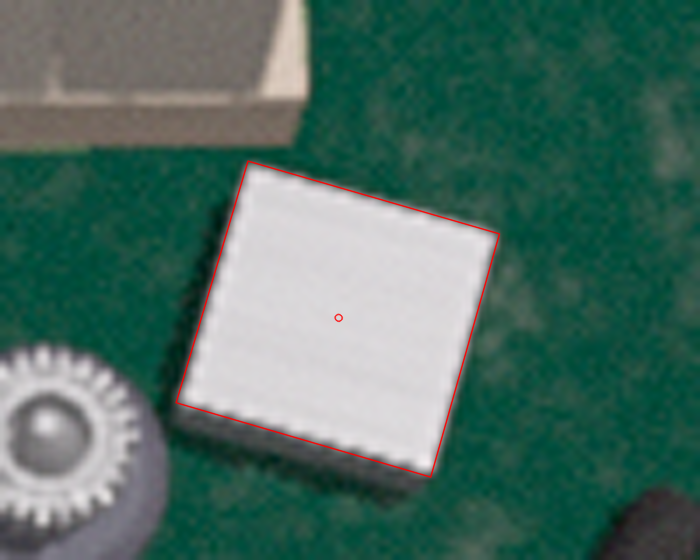

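Run:
```python
from h import *
print("ground corner", back("scene",435/7+330,372/7+140,0).round(1))
for z in (20,30,40,50): print(z, "slabtop corner scene",back("scene",435/7+330,292/7+140,z).round(1),"top",back("top",300/7+280,98/7+100,z).round(1),"box corner scene",back("scene",392/7+330,276/7+140,z).round(1))
o=bot.get_obs(); print(o['joint_positions'].round(3))
cv2.imwrite("pics/full.png",grab("scene"))
```

```text
ground corner [ 583.9 -466.     0. ]
20 slabtop corner scene [ 592.4 -460.8   20. ] top [ 564.4 -471.1   20. ] box corner scene [ 594.9 -447.3   20. ]
30 slabtop corner scene [ 576.3 -465.5   30. ] top [ 560.6 -469.8   30. ] box corner scene [ 578.8 -452.3   30. ]
40 slabtop corner scene [ 560.2 -470.2   40. ] top [ 556.8 -468.5   40. ] box corner scene [ 562.6 -457.2   40. ]
50 slabtop corner scene [ 544.1 -474.9   50. ] top [ 553.  -467.3   50. ] box corner scene [ 546.5 -462.2   50. ]
[-0.845  0.29   1.934 -0.     0.919  0.726]
```

View pics/full.png

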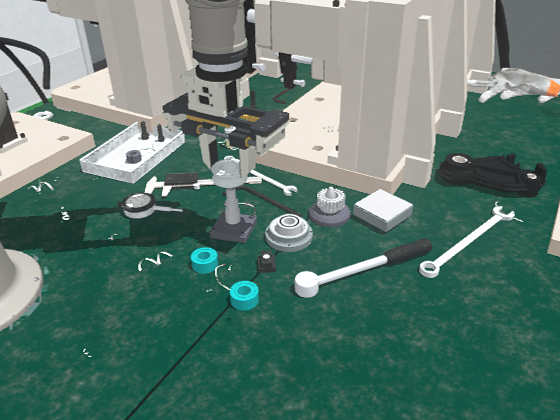

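```bash
python3 -m inch '[[[0.12,-0.07,0,0,0,0,0],[0.3,-0.16,0,0,0,0,0],[0.5,-0.27,0,0,0,0,0],[0.7,-0.38,0,0,0,0,0],[0.88,-0.48,0,0,0,0,0],[0.96,-0.52,0,0,0,0,0],[0.96,-0.52,0,0,0,0,0],[0.96,-0.52,0,0,0,0,0],[0.96,-0.52,0,0,0,0,0],[0.96,-0.52,0,0,0,0,0]]]'
python3 - <<'E'
from h import *
go(494.8,-477.4,85,-90)
cv2.imwrite("pics/s15.png",grab("scene"));cv2.imwrite("pics/t15.png",grab("top"))
E
```

```text
time: 27.35
tool_pos: [438.5, -453.5, 123.0]
tcp_rot: [-3.142, -0.0, -1.571]
contact_force: [-0.5, -0.0, -2.1]
grip_width: 56.1
t 27.35 tcp [ 438.5 -453.5  123. ] rot [-1.800e+02 -1.000e-02 -8.998e+01] F [-0.5 -0.  -2.1] w 56.1 | shift [ 0.1195 -0.2815  0.1901] turn [-0.     -0.0002  0.0003]
```

View pics/s15.png

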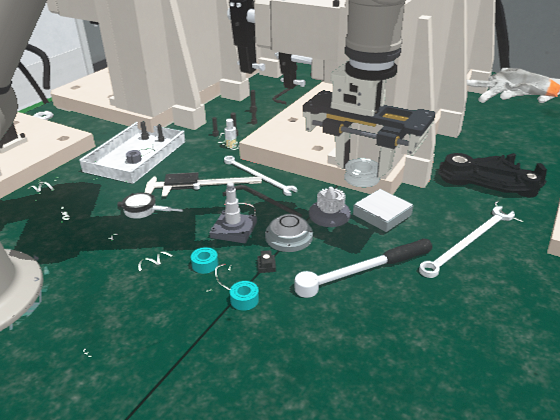

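View pics/t15.png

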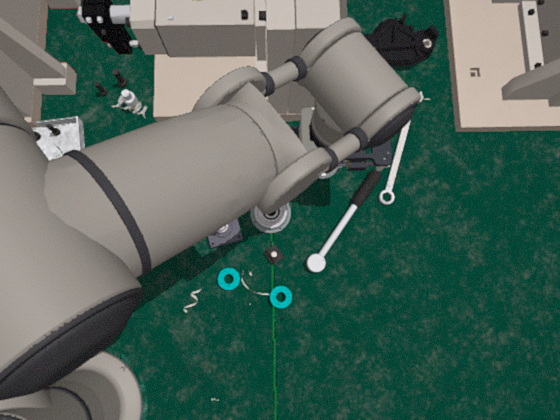

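Run:
```python
from h import *
c=bot.camera_params("scene");o=-c['R'].T@c['t'];print(o)
def onx(n,u,v,x):
    c=bot.camera_params(n);o=-c['R'].T@c['t'];d=c['R'].T@np.array([(u-c['cx'])/c['fx'],(v-c['cy'])/c['fy'],1]);return (o+d*(x-o[0])/d[0]).round()
for p in((378,4),(407,4),(424,17)): print(p,[onx("scene",*p,x) for x in(560,600,640)])
# extent of wrist cylinder in top view at z 250..350 : right-top end px
for p in((345,20),(415,95),(380,140),(310,60)): print(p,[back("top",*p,z).round() for z in(250,300,350)])
```

```text
[-267.87681609 -711.1043165   554.17201664]
(378, 4) [array([ 560., -413.,  354.]), array([ 600., -398.,  344.]), array([ 640., -384.,  334.])]
(407, 4) [array([ 560., -460.,  359.]), array([ 600., -448.,  349.]), array([ 640., -435.,  340.])]
(424, 17) [array([ 560., -489.,  342.]), array([ 600., -478.,  332.]), array([ 640., -467.,  322.])]
(345, 20) [array([ 635., -484.,  250.]), array([ 605., -474.,  300.]), array([ 574., -465.,  350.])]
(415, 95) [array([ 506., -587.,  250.]), array([ 485., -570.,  300.]), array([ 464., -553.,  350.])]
(380, 140) [array([ 434., -528.,  250.]), array([ 418., -515.,  300.]), array([ 402., -503.,  350.])]
(310, 60) [array([ 567., -425.,  250.]), array([ 541., -420.,  300.]), array([ 516., -415.,  350.])]
```

```bash
python3 -m inch '[[[0.03,-0.06,0,0,0,0,0],[0.06,-0.14,0,0,0,0,0],[0.1,-0.22,0,0,0,0,0],[0.119,-0.27,0,0,0,0,0],[0.119,-0.281,0,0,0,0,0],[0.119,-0.281,0.03,0,0,0,0],[0.119,-0.281,0.06,0,0,0,0],[0.119,-0.281,0.1,0,0,0,0],[0.119,-0.281,0.1,0,0,0,0],[0.119,-0.281,0.1,0,0,0,0]]]'
python3 - <<'E'
from h import *
go(494.8,-477.4,46,-90)
o=bot.get_obs();print(o['joint_positions'].round(3),o['tau'].round(1))
cv2.imwrite("pics/s16.png",grab("scene"));cv2.imwrite("pics/t16.png",grab("top"))
E
```

```text
time: 28.7
tool_pos: [494.7, -477.9, 102.8]
tcp_rot: [-3.142, -0.0, -1.571]
contact_force: [-0.9, 0.0, -1.2]
grip_width: 56.1
t 28.7 tcp [ 494.7 -477.9  102.8] rot [-1.8e+02 -1.0e-02 -9.0e+01] F [-0.9  0.  -1.2] w 56.1 | shift [-0.0023 -0.0003  0.2839] turn [-0.     -0.0002 -0.0001]
[-0.879  0.745  1.177 -0.     1.219  0.692] [ -0.  -62.4 -24.2   0.1  -0.   -0. ]
```

View pics/s16.png

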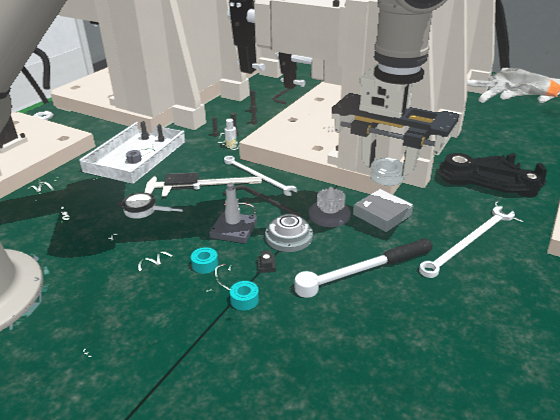

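View pics/t16.png

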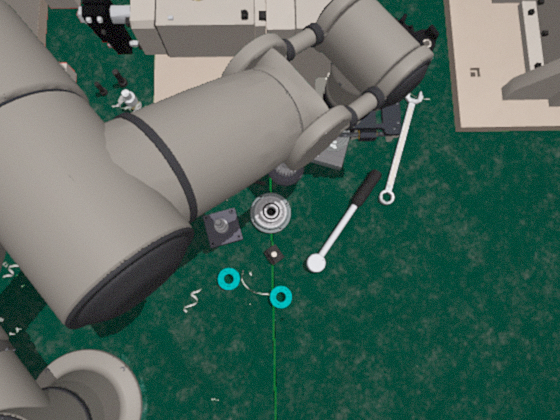

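Run:
```python
from h import *
c=bot.camera_params("scene");o=-c['R'].T@c['t']
def onx(n,u,v,x):
    c=bot.camera_params(n);o=-c['R'].T@c['t'];d=c['R'].T@np.array([(u-c['cx'])/c['fx'],(v-c['cy'])/c['fy'],1]);return (o+d*(x-o[0])/d[0]).round()
for x in (460,475,495): print(onx("scene",405,3,x))
for p in((328,18),(345,0),(305,40),(268,42),(290,35)): print(p,[back("top",*p,z).round() for z in(350,380,420)])
```

```text
[ 460. -487.  383.]
[ 475. -483.  380.]
[ 495. -476.  375.]
(328, 18) [array([ 577., -441.,  350.]), array([ 559., -437.,  380.]), array([ 534., -431.,  420.])]
(345, 0) [array([ 604., -466.,  350.]), array([ 584., -460.,  380.]), array([ 558., -453.,  420.])]
(305, 40) [array([ 545., -409.,  350.]), array([ 528., -406.,  380.]), array([ 506., -402.,  420.])]
(268, 42) [array([ 543., -359.,  350.]), array([ 526., -358.,  380.]), array([ 504., -358.,  420.])]
(290, 35) [array([ 553., -389.,  350.]), array([ 536., -387.,  380.]), array([ 513., -385.,  420.])]
```

Run:
```python
from h import *
im=cv2.imread("pics/t16.png"); sc=cv2.imread("pics/s16.png")
p=np.array([494.7,-477.9]); a=np.arctan2(p[1],p[0]); rad=np.array([np.cos(a),np.sin(a),0]); tan=np.array([-np.sin(a),np.cos(a),0])
def cyl(z,h,r):
    t=np.linspace(0,2*np.pi,73); L=[]
    for s in(-h,h): L.append(np.array([*p,z])+s*tan+r*(np.outer(np.cos(t),rad)+np.outer(np.sin(t),[0,0,1])))
    return L
C=[(x,(0,0,255)) for x in cyl(390,60,45)]
# column corner: vertical edge (561,-458) z 40..355
col=np.array([[561,-458,40],[561,-458,355],[561,-380,355]]); slab=np.array([[585,-472,0],[560,-470,0],[560,-470,42],[560,-380,42]])
C+=[(col,(255,0,255)),(slab,(255,255,0))]
crop("top",im,230,0,220,150,3.6,"pics/t16c.png",C)
crop("scene",sc,300,0,180,150,4,"pics/s16c.png",C)
im=cv2.imread("pics/top0.png"); crop("top",im,230,0,220,150,3.6,"pics/t0c.png",C[2:])
```

```text
(no output)
```

View pics/t16c.png

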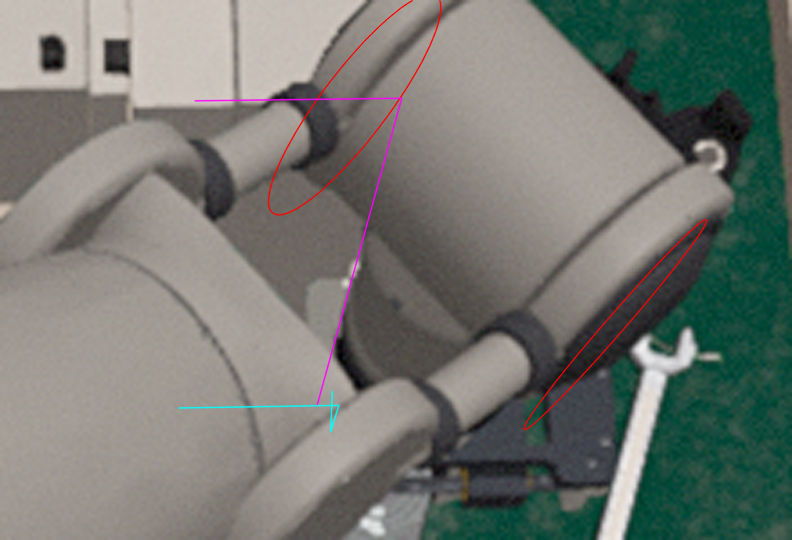

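View pics/s16c.png

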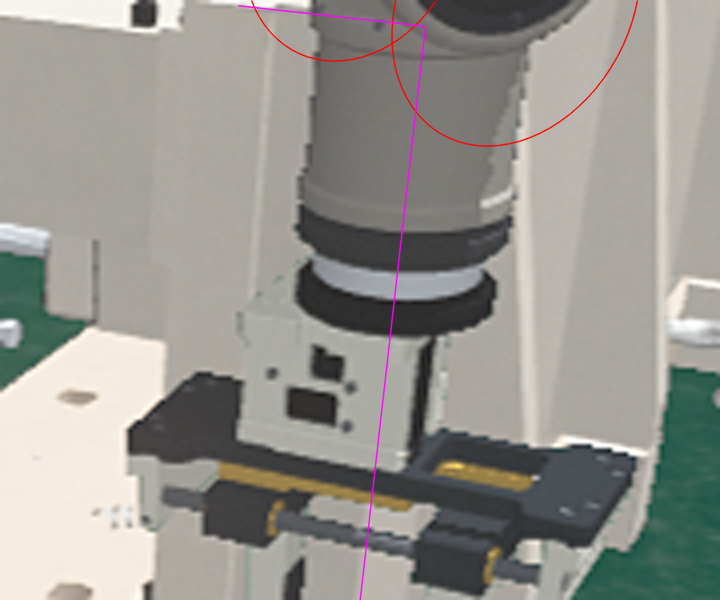

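View pics/t0c.png

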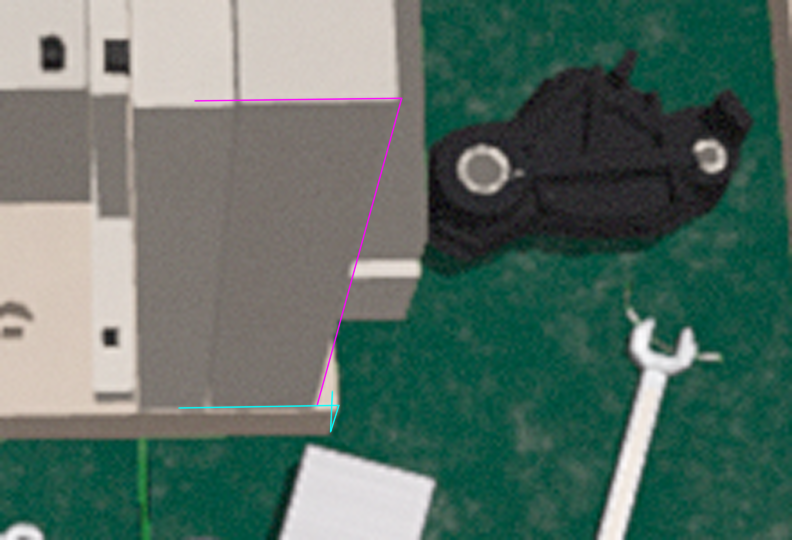

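Run:
```python
from h import *
im=cv2.imread("pics/t16.png"); sc=cv2.imread("pics/s16.png")
p=np.array([494.7,-477.9]); a=np.arctan2(p[1],p[0]); rad=np.array([np.cos(a),np.sin(a),0]); tan=np.array([-np.sin(a),np.cos(a),0])
def cyl(z,h,r):
    t=np.linspace(0,2*np.pi,73); L=[]
    for s in(-h,h): L.append(np.array([*p,z])+s*tan+r*(np.outer(np.cos(t),rad)+np.outer(np.sin(t),[0,0,1])))
    return L
C=[(x,(0,0,255)) for x in cyl(430,57,47)]
C+=[(circ(*p,240,47),(0,255,255)),(circ(*p,355,47),(0,255,255))]
i2=cv2.copyMakeBorder(im,0,0,0,0,0)
crop("top",im,230,0,220,150,3.6,"pics/t16d.png",C)
crop("scene",sc,300,0,180,150,4,"pics/s16d.png",C)
```

```text
(no output)
```

View pics/t16d.png

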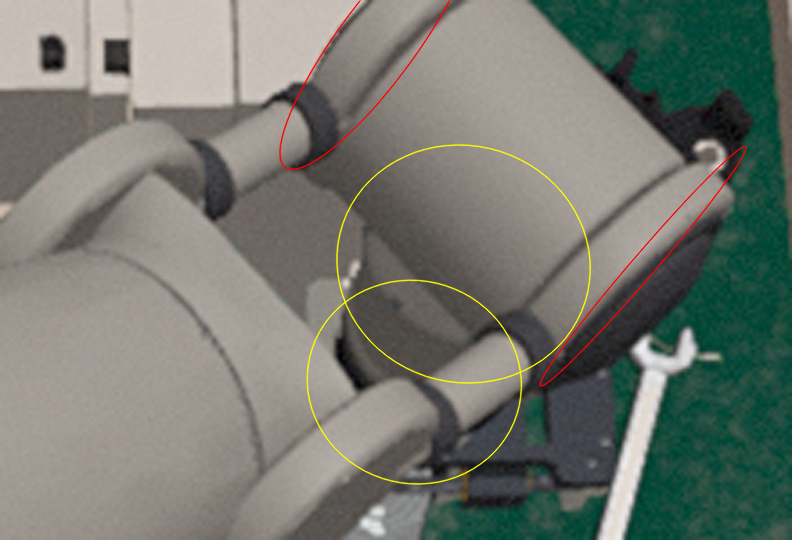

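View pics/s16d.png

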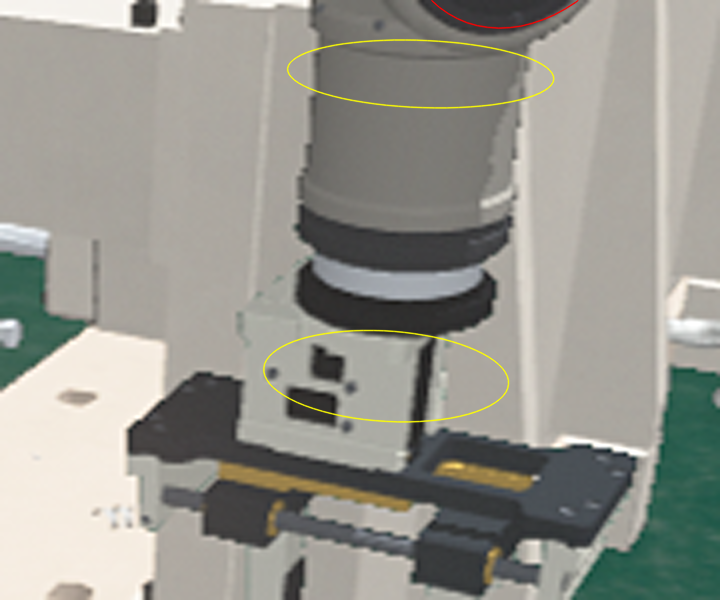

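```bash
python3 -m inch '[[[-0.002,0.003,0,0.022,0,0,0],[-0.002,0.003,0.01,0.044,0,0,0],[-0.002,0.003,0.03,0.044,0,0,0],[-0.002,0.003,0.05,0.044,0,0,0],[-0.002,0.003,0.07,0.044,0,0,0],[-0.002,0.003,0.09,0.044,0,0,0],[-0.002,0.003,0.11,0.044,0,0,0],[-0.002,0.003,0.13,0.044,0,0,0],[-0.002,0.003,0.13,0.044,0,0,0],[-0.002,0.003,0.13,0.044,0,0,0]]]'
python3 - <<'E'
from h import *
go(494.3,-477.6,50)
o=bot.get_obs();print(o['joint_positions'].round(3),o['tau'].round(1),o['dq'].round(3))
crop("scene",grab("scene"),320,0,160,200,3,"pics/s17.png")
E
```

```text
time: 30.05
tool_pos: [494.2, -477.4, 76.8]
tcp_rot: [-3.107, -0.0, -1.571]
contact_force: [-0.5, 0.3, -3.3]
grip_width: 55.8
t 30.05 tcp [ 494.2 -477.4   76.8] rot [-1.7801e+02 -2.0000e-02 -9.0000e+01] F [-0.5  0.3 -3.3] w 55.8 | shift [0.0007 0.0044 0.1341] turn [-0.0442 -0.0004  0.    ]
[-0.892  0.755  1.234  0.03   1.13   0.666] [  0.  -62.2 -23.6   0.2  -0.1   0. ] [-0.    -0.002 -0.002  0.001  0.001 -0.002]
```

View pics/s17.png

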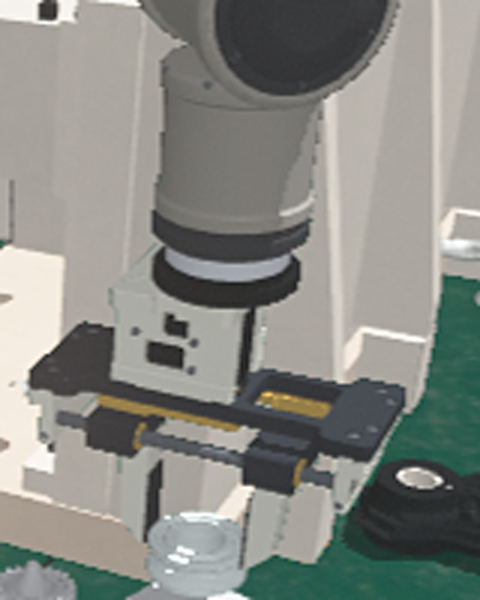

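```bash
python3 -m inch '[[[0,0.001,0.015,0,0,0,0],[0,0.001,0.03,0,0,0,0],[0,0.002,0.045,0,0,0,0],[0,0.002,0.06,0,0,0,0],[0,0.003,0.075,0,0,0,0],[0,0.003,0.09,0,0,0,0],[0,0.004,0.105,0,0,0,0],[0,0.004,0.12,0,0,0,0],[0,0.004,0.134,0,0,0,0],[0,0.004,0.134,0,0,0,0]]]'
python3 - <<'E'
from h import *
go(494.3,-477.6,46)
o=bot.get_obs();print(o['tau'].round(1))
crop("scene",grab("scene"),320,100,130,120,5,"pics/s18.png")
E
```

```text
time: 31.35
tool_pos: [494.2, -477.2, 49.6]
tcp_rot: [-3.107, 0.0, -1.571]
contact_force: [0.1, -0.1, -1.1]
grip_width: 55.9
t 31.35 tcp [ 494.2 -477.2   49.6] rot [-1.7804e+02  2.0000e-02 -9.0000e+01] F [ 0.1 -0.1 -1.1] w 55.9 | shift [0.0019 0.0001 0.018 ] turn [-0.0436  0.0005 -0.    ]
[ -0.  -62.9 -22.9   0.2  -0.2   0. ]
```

View pics/s18.png

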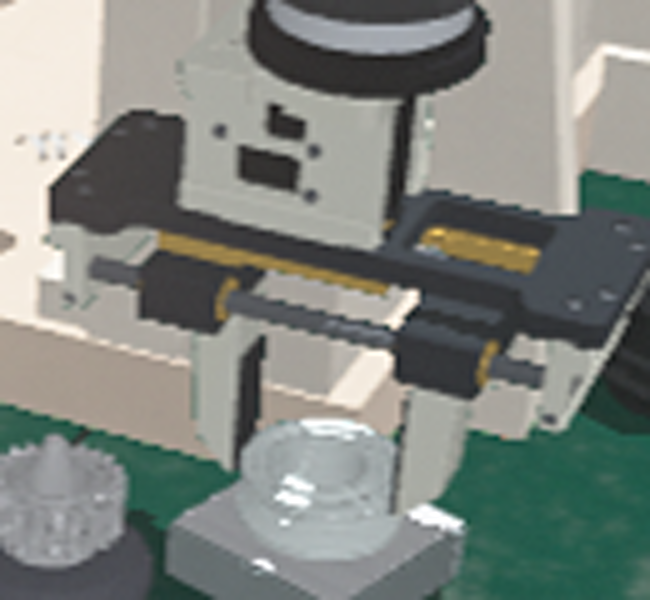

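```bash
python3 -m inch '[[[0,0,0.004,0,0,0,0],[0,0,0.008,0,0,0,0],[0,0,0.012,0,0,0,0],[0,0,0.015,0,0,0,0],[0,0,0.018,0,0,0,0],[0,0,0.018,0,0,0,0],[0,0,0.018,0,0,0,0],[0,0,0.018,0,0,0,0],[0,0,0.018,0,0,0,0],[0,0,0.018,0,0,0,0]]]'
python3 - <<'E'
from h import *
go(494.3,-477.6,45)
o=bot.get_obs();print(o['tau'].round(1))
E
```

```text
time: 32.65
tool_pos: [494.4, -477.4, 46.3]
tcp_rot: [-3.107, -0.0, -1.571]
contact_force: [-0.4, -0.3, -1.4]
grip_width: 56.1
t 32.65 tcp [ 494.4 -477.4   46.3] rot [-178.02   -0.    -90.  ] F [-0.4 -0.3 -1.4] w 56.1 | shift [0.0012 0.0009 0.0066] turn [-0.044  -0.0001  0.    ]
[ -0.  -63.  -22.9   0.2  -0.1   0. ]
```

```bash
python3 -m inch '[[[0,0,0.003,0,0,0,0],[0,0,0.006,0,0,0,0],[0,0,0.008,0,0,0,0],[0,0,0.01,0,0,0,0],[0,0,0.01,0,0,0,0],[0,0,0.01,0,0,0,0],[0,0,0.01,0,0,0,0],[0,0,0.01,0,0,0,0],[0,0,0.01,0,0,0,0],[0,0,0.01,0,0,0,0]]]'
python3 - <<'E'
from h import *
go(494.3,-477.6,45)
o=bot.get_obs();print(o['tau'].round(1),o['moment'].round(2))
E
```

```text
time: 33.9
tool_pos: [494.8, -477.5, 45.1]
tcp_rot: [-3.106, -0.001, -1.571]
contact_force: [-0.1, 2.3, 6.5]
grip_width: 55.8
t 33.9 tcp [ 494.8 -477.5   45.1] rot [-1.7798e+02 -4.0000e-02 -8.9990e+01] F [-0.1  2.3  6.5] w 55.8 | shift [0.0007 0.0024 0.0006] turn [-0.0449 -0.0009  0.    ]
[ -0.6 -58.6 -21.6  -0.   -0.8  -0. ] [0.47 0.19 0.02]
```

```bash
python3 -m inch '[[[0,0,0.002,0,0,0,0],[0,0,0.004,0,0,0,0],[0,0,0.006,0,0,0,0],[0,0,0.006,0,0,0,0],[0,0,0.006,0,0,0,0],[0,0,0.006,0,0,0,0],[0,0,0.006,0,0,0,0],[0,0,0.006,0,0,0,0],[0,0,0.006,0,0,0,0],[0,0,0.006,0,0,0,0]]]'
python3 - <<'E'
from h import *
go(494.3,-477.6,45)
o=bot.get_obs();print(o['tau'].round(1),o['moment'].round(2))
crop("scene",grab("scene"),340,150,110,80,7,"pics/s19.png")
E
```

```text
time: 35.15
tool_pos: [495.0, -477.5, 44.9]
tcp_rot: [-3.106, -0.001, -1.571]
contact_force: [-0.9, 3.1, 11.0]
grip_width: 56.0
t 35.15 tcp [ 495.  -477.5   44.9] rot [-1.7795e+02 -7.0000e-02 -8.9990e+01] F [-0.9  3.1 11. ] w 56.0 | shift [ 0.0005  0.0033 -0.0005] turn [-0.0455 -0.0014  0.    ]
[ -0.9 -55.5 -21.   -0.1  -1.4  -0. ] [ 0.67  0.39 -0.03]
```

View pics/s19.png

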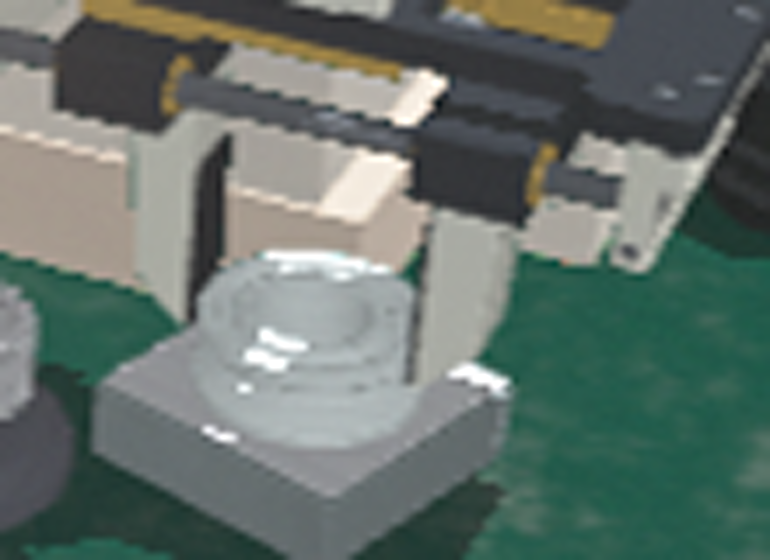

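```bash
python3 -m inch '[[[0,0,-0.003,0,0,0,-0.1],[0,0,-0.004,0,0,0,-0.15],[0,0,-0.004,0,0,0,-0.2],[0,0,-0.004,0,0,0,-0.24],[0,0,-0.004,0,0,0,-0.27],[0,0,-0.004,0,0,0,-0.3],[0,0,-0.004,0,0,0,-0.34],[0,0,-0.004,0,0,0,-0.38],[0,0,-0.004,0,0,0,-0.42],[0,0,-0.004,0,0,0,-0.45]]]'
python3 - <<'E'
from h import *
go(494.3,-477.6,150,-90)
crop("scene",grab("scene"),340,150,110,80,7,"pics/s20.png")
E
```

```text
time: 36.45
tool_pos: [494.5, -477.4, 43.9]
tcp_rot: [-3.107, -0.0, -1.571]
contact_force: [-0.5, 0.9, -0.8]
grip_width: 66.6
t 36.45 tcp [ 494.5 -477.4   43.9] rot [-178.02   -0.    -90.  ] F [-0.5  0.9 -0.8] w 66.6 | shift [ 0.0012 -0.0173 -0.5302] turn [-0.0439 -0.0001  0.    ]
```

View pics/s20.png

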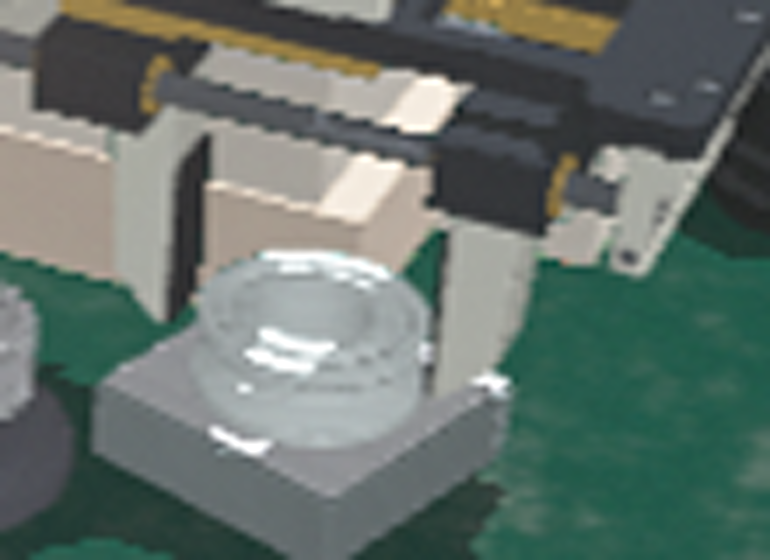

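Released. The pulley lies on the plate at crop (312,350). I'll raise the hand along the tool axis and back away from the furniture.

```bash
python3 -m inch '[[[0,0,-0.04,0,0,0,-0.45],[0,0,-0.12,0,0,0,-0.45],[0,0,-0.25,0,0,0,-0.45],[0,0,-0.4,0,0,0,-0.45],[0,0,-0.55,0,0,0,-0.45],[0,0.1,-0.65,0,0,0,-0.45],[0,0.3,-0.65,0,0,0,-0.45],[0,0.5,-0.65,0,0,0,-0.45],[0,0.7,-0.65,0,0,0,-0.45],[0,0.8,-0.65,0,0,0,-0.45]]]';  python3 -m inch '[[[0.2,0,0,0,0,0,-0.45],[0.4,0,0,0,0,0,-0.45],[0.4,0,0,0,0,0,-0.45],[0.4,0,0,0,0,0,-0.45],[0.4,0,0,0,0,0,-0.45],[0.4,0,0,0,0,0,-0.45],[0.4,0,0,0,0,0,-0.45],[0.4,0,0,0,0,0,-0.45],[0.4,0,0,0,0,0,-0.45],[0.4,0,0,0,0,0,-0.45]]]'
python3 - <<'E'
from h import *
go(494.3,-477.6,150,-90)
R=(0,0,255);M=(255,0,255)
def sq(x,y,z,a): 
    h=38*2**.5; t=np.radians(a+45+90*np.arange(5)); return np.c_[x+h*np.cos(t),y+h*np.sin(t),0*t+z]
C=[(circ(494.8,-477.4,52,29),R),(circ(457.5,-390.5,44,25),R),(circ(362.7,-357.6,36,21),R)]
im=grab("scene");crop("scene",im,250,160,190,100,4.2,"pics/s21.png",C);crop("scene",im,250,160,190,100,4.2,"pics/s21b.png")
im=grab("top");crop("top",im,230,110,140,130,4.6,"pics/t21.png",C)
E
```

```text
time: 37.75
tool_pos: [328.7, -477.7, 169.8]
tcp_rot: [-3.106, -0.002, -1.572]
contact_force: [0.0, -0.3, 0.1]
grip_width: 66.5
time: 39.0
tool_pos: [330.1, -557.4, 168.3]
tcp_rot: [-3.107, -0.0, -1.571]
contact_force: [-0.1, 0.2, 1.0]
grip_width: 66.6
t 39.0 tcp [ 330.1 -557.4  168.3] rot [-1.7802e+02 -1.0000e-02 -9.0000e+01] F [-0.1  0.2  1. ] w 66.6 | shift [-0.3988 -0.8173  0.1199] turn [-0.044  -0.0001 -0.    ]
```

View pics/s21.png

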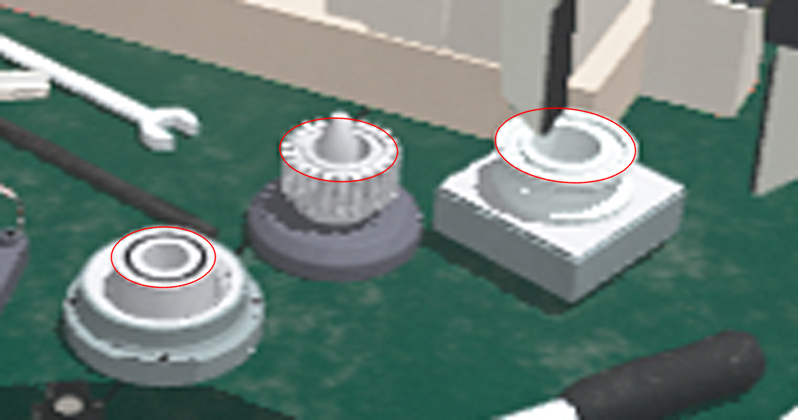

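View pics/s21b.png

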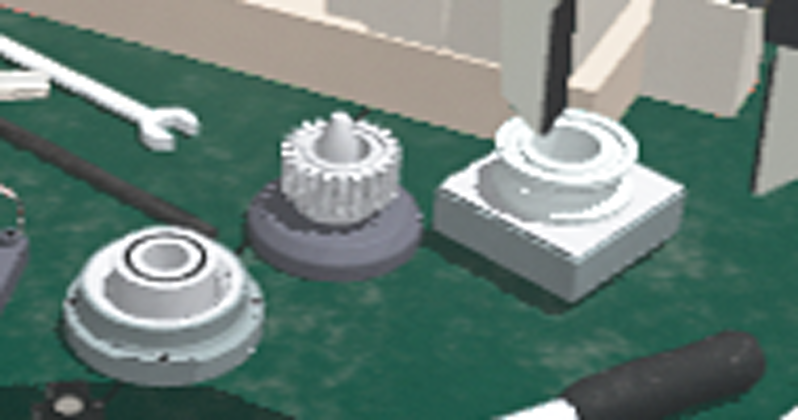

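View pics/t21.png

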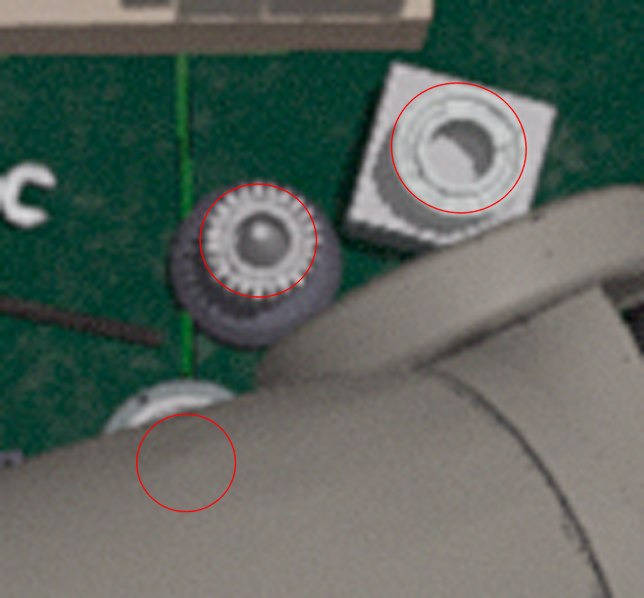

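```bash
python3 -c "
from plant import bot
print(bot.close_job())"
```

```text
the job is handed in; nothing more can be done
None
```

I stripped the three parts off the shaft from the top down: bearing into the housing seat, gear over the arbor plug onto its shoulder, and pulley onto the middle of the plate. I handed the job in at about 39 s with the hand clear of everything.

**Final checks:** In the last pictures each part lies flat, within about 1–2 mm of its predicted outline. The bearing showed only in the scene view, because the arm hid it from the top camera. The highest force reading I saw was about 11 N, as the pulley was pressed lightly onto the plate; I read forces only at the end of each move.

**What disagreed:**
- **Camera positions:** the two cameras differed by about 2 mm on the housing, so I used a value between them. The stand turned out about 1–1.5 mm from my first estimate.
- **Bearing grip:** it caused a few newtons of side force, so I shifted the hand about 1.4 mm before lifting.
- **Pulley:** I set it down with the tool tilted 2° to keep the wrist away from the furniture column, so its last millimetre or so of settling came as the fingers opened. It lay flat afterwards.

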